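# Complete the weight block and fit its retaining plate

## Task

Two of the six pockets in the wooden weight block are empty: fill just those with the two spare brass weights from the sloping rack, each standing fully down in its own pocket. Then lower the slotted retaining plate gently, without ramming it, over the block's two locating pins (their exact setting differs from block to block) until it lies flush on the block, and let go. Leave the four weights already in the block in their pockets, and do not disturb the screwdriver, the oil bottle or the dial gauge.

Things in the scene. Friction and masses are not known exactly. Their poses are not given: they have to be found in the camera images.
- block: dark wooden weight block fixed to the bench, 116 (x) x 240 (y) x 44 high, with six round blind pockets (34 dia, 32 deep; a black disc shows in an empty one) in two rows of three. Two are empty at the start. A weight's body stands wholly inside a pocket (top 2 below the block's top), neck and knob above. Origin: centre of its underside, z up.
- pocket0 (a point): centre of the floor of pocket 0, at x = -30, y = -54, z = 12 in the block's frame
- pocket1 (a point): centre of the floor of pocket 1, at x = -30, y = 0, z = 12 in the block's frame
- pocket2 (a point): centre of the floor of pocket 2, at x = -30, y = 54, z = 12 in the block's frame
- pocket3 (a point): centre of the floor of pocket 3, at x = 30, y = -54, z = 12 in the block's frame
- pocket4 (a point): centre of the floor of pocket 4, at x = 30, y = 0, z = 12 in the block's frame
- pocket5 (a point): centre of the floor of pocket 5, at x = 30, y = 54, z = 12 in the block's frame
- pin0 (a point): zero mark of a locating pin, on the block's top at x = 0, y = -102, z = 44 in its frame. The pin itself (steel, upright, 8 dia, 30 high, the last 4 tapering to 4 dia) is adjustable: it stands up to 6 to either side of this mark along the block's y, both pins by the same amount and way, which this point does not show; see or feel for it.
- pin1 (a point): zero mark of a locating pin, on the block's top at x = 0, y = 102, z = 44 in its frame. The pin itself (steel, upright, 8 dia, 30 high, the last 4 tapering to 4 dia) is adjustable: it stands up to 6 to either side of this mark along the block's y, both pins by the same amount and way, which this point does not show; see or feel for it.
- weight0: brass 200 g weight, turned round: body 30 dia x 30 high, neck 12 dia x 6, gripping knob 18 dia from 36 to 54 above the base. Origin: centre of its base, z along its axis to the knob. One of four already standing in pockets of the block.
- weight1: brass 200 g weight, turned round: body 30 dia x 30 high, neck 12 dia x 6, gripping knob 18 dia from 36 to 54 above the base. Origin: centre of its base, z along its axis to the knob. One of four already standing in pockets of the block.
- weight2: brass 200 g weight, turned round: body 30 dia x 30 high, neck 12 dia x 6, gripping knob 18 dia from 36 to 54 above the base. Origin: centre of its base, z along its axis to the knob. One of four already standing in pockets of the block.
- weight3: brass 200 g weight, turned round: body 30 dia x 30 high, neck 12 dia x 6, gripping knob 18 dia from 36 to 54 above the base. Origin: centre of its base, z along its axis to the knob. One of four already standing in pockets of the block.
- spare0: brass 200 g weight, turned round: body 30 dia x 30 high, neck 12 dia x 6, gripping knob 18 dia from 36 to 54 above the base. Origin: centre of its base, z along its axis to the knob. Spare, at the start in the rack's socket at y = -45, leaning with the socket 0.61 rad (35 degrees) from vertical to the rack's -x side (roughly to the robot). In a tilted grip its base may sag 2 to 4 to -x.
- spare1: brass 200 g weight, turned round: body 30 dia x 30 high, neck 12 dia x 6, gripping knob 18 dia from 36 to 54 above the base. Origin: centre of its base, z along its axis to the knob. Spare, at the start in the rack's socket at y = 45, leaning with the socket 0.61 rad (35 degrees) from vertical to the rack's -x side (roughly to the robot). In a tilted grip its base may sag 2 to 4 to -x.
- rack: blue sloping spares rack fixed to the bench, about 70 deep (x) x 180 wide (y), 60 high at the back; its slab slopes down to its front (-x). Two blind sockets, 33 dia, 16 deep, square to the slope at y = -45 and +45: their axes lean 0.61 rad from vertical to -x. A spare's knob centre is at about x = -32, z = 64. Origin: under its middle on the bench, z up.
- plate: loose aluminium plate, 116 (x) x 240 (y) x 6, 0.3 kg, flat on the bench at the start. Two slots (30 wide, 168 long, at x = +-30) clear the knobs; two holes, 11 dia, at x = 0, y = +-102 take the block's pins, 1.5 to spare all round. Fits either way round. Origin: centre of its underside, z up; flush home it is 44 above the bench, centred on the pins.
- handle (a point): centre of the plate's red handle bar, 14 wide (plate x) x 84 long (plate y) x 14 high, 53 above the plate's underside over its middle, on two posts (10 square) at y = +-36.
- screwdriver: bystander: orange-handled screwdriver, 160 long, lying along its x. Origin on the bench under it.
- oil_bottle: bystander: small yellow oil bottle with green cap, 36 dia x 85 high. Origin: centre of its base.
- gauge: bystander: dial gauge lying face up, 56 dia x 14 high, stem 40 long to -x. Origin: under the dial's centre.
There are look-alikes about, which are no part of the job. Leave any pink or turquoise look-alike of the spare1 alone.

How it is judged:
By the outcome, as a careful person would: the job done as asked, in the order asked, and still so for the second after the job is handed in, with the robot touching nothing.
It also fails if it takes over 72 s, if anything falls off the work surface, if the arm or the gripper's body presses on something with over 40 N, if the wrist force passes 120 N, or if a joint passes its speed limit or range.

## Robot

A 6-joint arm with a two-finger parallel gripper is mounted at the origin on the work surface. World frame = base frame: x ahead of the robot, y to its left, z up, the work surface at z = 0. Lengths are in m, angles in rad, forces in N, time in s.
With the tool pointing down it reaches from about 0.275 to 0.825 m from the base axis. Payload 5.2 kg.
Tool frame: the origin (TCP) lies at the very end of the fingers, on their centre line; the grasp point (between the pads) lies 19 mm behind it; z points along the fingers, y is the line along which they close (so a half turn about z gives the same grasp; the last joint's range is limited). The gripper opens to 93 mm and grips with 3 to 60 N. Pads are 15 mm wide; open, the fingers measure 128 mm over their backs; the gripper's body (75 mm by 188 mm) begins 65 mm behind the grasp point.
Start: joints at [1.022, 0.259, 1.535, -0, 1.348, -0.203], TCP at [0.186, 0.517, 0.191] pointing down, gripper open.
Joint ranges: [-3.14, 3.14], [-0.91, 2.08], [0.19, 2.58], [-1.22, 4.36], [0.22, 2.71], [-3.12, 3.12]. Speed limits (rad/s): [2.57, 2.57, 3.14, 3.14, 3.14, 3.14].

## Interface

Orientations are given as a 3x3 rotation matrix whose columns are the frame's x, y, z axes.
In Python, from rig import bot gives the robot as it stands.
- The arm moves only by the shell command python3 -m creep 'ROWS'. ROWS is a JSON object of lists of equal length, an entry for each row: "slide": the shift along the tool's x, y, z in m, a list of three; "rot": the turn, a rotation vector about the tool's x, y, z in degrees, a list of three; "claw": the opening, from -1 (shut) to 1 (fully open). A call has 1 to 20 rows; each row is the pose to reach, as a shift and turn from the pose commanded when the call began, along the tool's axes at that moment; what a row does not reach only later rows make up. A row lasts 1/10 s, in which the tool goes at most 50 mm and 8.59 degrees, less where a joint would pass 70% of its speed; a pose out of reach is approached as far as the arm can. A call with a gripper value outside its range is refused whole. The fingers move at their own pace and stop on an object; the grip force is fixed at half the most. Time passes only in rows, so rows that repeat a pose let the fingers close. It gives the time, the measured TCP pose, the force, the opening and the grip force at its end, in the units of the state.
- bot.read_state(): the state, without advancing time (a new reading comes with each control period).
- bot.get_image(name): name is "side" or "top" or "wrist"; returns the picture (400x640x3 uint8, red, green, blue); there is no depth.
- bot.camera_model(name): a dict with "camera_matrix" (3x3 intrinsics, pixels), "T" (4x4, takes a point from camera to world coordinates); the wrist camera has in their place "hand_eye" (4x4, takes a point from camera to tool coordinates, whose origin is the TCP and whose axes are the flange's). Camera axes: x right, y down, z forward; pixel columns grow to the right and rows downward; lengths in m; the calibration is good to about 2 mm. A picture is of the moment at which its call begins: read the wrist's pose just before it. camera_model takes no time and is no camera call.
- bot.job_done(): hands the job in; it is judged then, once.
The state is a dict: "time_s": time; "joints": joint angles; "joint_velocities": joint speeds; "joint_efforts": joint torques, N m; "position": TCP position; "tcp_rot": TCP orientation; "ft_force": force on the tool from outside, world axes, zero at the start; "ft_torque": the same for the moment, N m; "opening": finger opening in m; "grasp_force": force on a finger pad.
Only numpy, scipy, OpenCV 4.12 (cv2) and the standard library are available. Lean on these libraries where they do the work, as an engineer would, in place of code of your own. Each camera call takes 0.05 s, during which the arm holds its last target. There are 200 camera calls.

## Working session

There is one attempt and no reset: what is moved stays moved. The work goes in short steps, Python scripts to look and compute and a shell command to move; the robot and the scene stay as the last step left them, time stands still between calls to the robot, and variables do not carry over. Pictures are saved under pics/ and viewed, at most 10 in all, crops included, and the job is handed in when it is done.

```bash
ls; mkdir -p pics; python3 - <<'E'
from rig import bot
import cv2,numpy as np
s=bot.read_state();print(s)
for n in ("top","side"):
    im=bot.get_image(n);cv2.imwrite(f"pics/{n}0.png",im[:,:,::-1]);
    print(n,{k:np.round(v,4).tolist() for k,v in bot.camera_model(n).items() if not isinstance(v,str)})
print({k:np.round(v,4).tolist() for k,v in bot.camera_model("wrist").items() if not isinstance(v,str)})
E
```

```text
pics
{'time_s': 0.0, 'joints': array([ 1.02218301e+00,  2.59313964e-01,  1.53609988e+00,  8.60893603e-06,
        1.34801368e+00, -2.02787145e-01]), 'joint_velocities': array([ 0.00026571,  0.00118773, -0.00037599,  0.00069211,  0.00099553,
       -0.00015683]), 'joint_efforts': array([-6.57809196e-04, -4.37324059e+01, -2.83999836e+01,  7.18036992e-02,
        4.16089827e-02, -1.61043590e-04]), 'position': array([0.18607805, 0.51691616, 0.19032666]), 'tcp_rot': array([[-9.40794893e-01,  3.38974985e-01, -9.64057297e-04],
       [ 3.38976146e-01,  9.40793673e-01, -1.56122180e-03],
       [ 3.77763870e-04, -1.79558192e-03, -9.99998317e-01]]), 'ft_force': array([-0.88036046,  0.88378059,  0.16915996]), 'ft_torque': array([-0.03006607,  0.06762744, -0.02085494]), 'grasp_force': 0.0, 'opening': 0.09280886223348392}
top {'camera_matrix': [[505.4382, 0.0, 317.3271], [0.0, 505.4382, 197.1859], [0.0, 0.0, 1.0]], 'T': [[0.0168, -0.9854, 0.1695, 0.3485], [-0.9997, -0.019, -0.0118, 0.0892], [0.0149, -0.1693, -0.9855, 1.4525], [0.0, 0.0, 0.0, 1.0]]}
side {'camera_matrix': [[363.5372, 0.0, 319.8548], [0.0, 363.5372, 198.7335], [0.0, 0.0, 1.0]], 'T': [[-0.9863, -0.1216, 0.1117, 0.4989], [-0.1639, 0.638, -0.7524, 0.7234], [0.0202, -0.7603, -0.6492, 0.6145], [0.0, 0.0, 0.0, 1.0]]}
{'camera_matrix': [[340.137, 0.0, 321.0907], [0.0, 340.137, 201.9008], [0.0, 0.0, 1.0]], 'hand_eye': [[0.001, -0.9621, -0.2726, 0.0747], [1.0, 0.0009, 0.0006, -0.0006], [-0.0003, -0.2726, 0.9621, -0.1938], [0.0, 0.0, 0.0, 1.0]]}
```

View pics/top0.png

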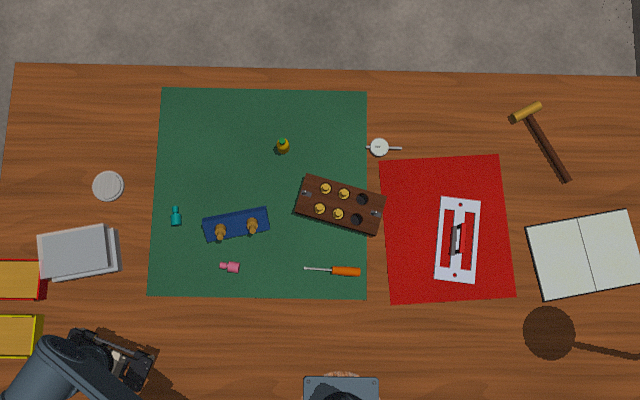

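View pics/side0.png

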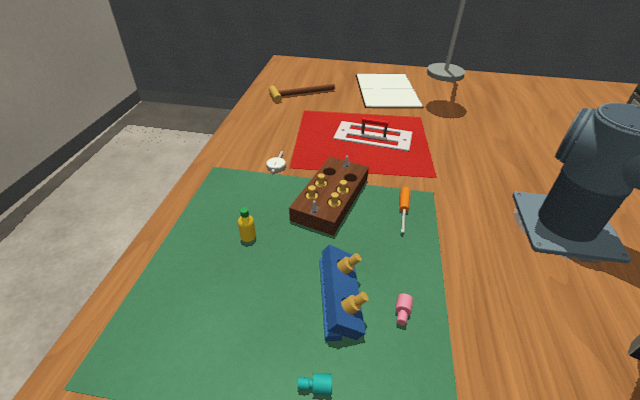

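The top view shows the block near (340,205) with its empty pockets at (363,199) and (357,219). The rack is at (236,224) with spare knobs at (220,232) and (252,226), and the plate at (458,240) with its handle at (457,240). In the side view the oil bottle is at (247,228), the pink look-alike at (403,308) and the turquoise one at (316,384).

```bash
cat >h.py <<'E'
from rig import bot
import numpy as np,cv2,json
from scipy.spatial.transform import Rotation as R
def snap(n,save=None):
    s=bot.read_state();m=bot.camera_model(n);im=bot.get_image(n)
    if n=="wrist":
        T=np.eye(4);T[:3,:3]=s["tcp_rot"];T[:3,3]=s["position"];T=T@np.array(m["hand_eye"])
    else:T=np.array(m["T"])
    K=np.array(m["camera_matrix"])
    if save:
        cv2.imwrite(f"pics/{save}.png",im[:,:,::-1]);np.savez(f"pics/{save}.npz",K=K,T=T)
    return im,K,T
def load(s):
    d=np.load(f"pics/{s}.npz");return cv2.imread(f"pics/{s}.png")[:,:,::-1].copy(),d["K"],d["T"]
def ray(K,T,p):
    d=T[:3,:3]@np.linalg.solve(K,[p[0],p[1],1.]);return T[:3,3],d/np.linalg.norm(d)
def plane(K,T,p,z):
    o,d=ray(K,T,p);return o+d*(z-o[2])/d[2]
def tri(*v):  # v: (K,T,p)
    A=np.zeros((3,3));b=np.zeros(3);rs=[ray(*x) for x in v]
    for o,d in rs:
        P=np.eye(3)-np.outer(d,d);A+=P;b+=P@o
    X=np.linalg.solve(A,b)
    return X,[np.linalg.norm(np.cross(X-o,d)) for o,d in rs]
def proj(K,T,X):
    c=T[:3,:3].T@(np.asarray(X)-T[:3,3]);return (K@c)[:2]/c[2]
E
python3 - <<'E'
from h import *
m=bot.camera_model("top");K=np.array(m["camera_matrix"]);T=np.array(m["T"])
m=bot.camera_model("side");K2=np.array(m["camera_matrix"]);T2=np.array(m["T"])
P=dict(handle=((457,240),.053,(375,123)),pl_a=((460,205),.006,None),pl_b=((455,275),.006,None),
k0=((220,232),.064,(358,300)),k1=((252,226),.064,(352,259)),pocA=((363,199),.044,(330,172)),pocB=((357,219),.044,(351,177)),
pinL=((307,192),.044,(315,205)),pinR=((376,213),.06,(347,158)),oil=((282,146),.085,(244,213)),gauge=((379,147),.01,None),sd=((346,271),.02,None),pink=((230,267),.02,None),turq=((176,215),.02,None))
for k,(a,z,b) in P.items():
    print(k,plane(K,T,a,z).round(3), [x.round(3) if hasattr(x,'round') else np.round(x,3) for x in tri((K,T,a),(K2,T2,b))] if b else "")
E
```

```text
handle [ 0.476 -0.318  0.053] [array([ 0.48 , -0.318,  0.056]), array([0.004, 0.004])]
pl_a [ 0.582 -0.344  0.006] 
pl_b [ 0.381 -0.323  0.006] 
k0 [0.485 0.338 0.064] [array([0.484, 0.34 , 0.058]), array([0.002, 0.002])]
k1 [0.503 0.251 0.064] [array([0.503, 0.251, 0.062]), array([0.001, 0.001])]
pocA [ 0.588 -0.057  0.044] [array([ 0.589, -0.058,  0.039]), array([0., 0.])]
pocB [ 0.531 -0.04   0.044] [array([ 0.531, -0.04 ,  0.043]), array([0., 0.])]
pinL [0.605 0.102 0.044] [array([0.602, 0.102, 0.057]), array([0., 0.])]
pinR [ 0.547 -0.092  0.06 ] [array([ 0.547, -0.091,  0.066]), array([0.002, 0.002])]
oil [0.727 0.174 0.085] [array([0.738, 0.176, 0.074]), array([0.008, 0.008])]
gauge [ 0.75  -0.108  0.01 ] 
sd [ 0.386 -0.012  0.02 ] 
pink [0.392 0.313 0.02 ] 
turq [0.536 0.473 0.02 ]
```

The coarse positions agree with the stated sizes: knobs 89 mm apart at z ≈ 0.06, and pockets 0 and 3 empty 60 mm apart. Next I'll write a helper that computes moves.

```bash
cat >>h.py <<'E'
def down(yaw,tilt=0):
    """tool y along (-s,c,0), tool z down, tilted outward (+x of yaw frame) by tilt deg"""
    B=np.array([[-1,0,0],[0,1,0],[0,0,-1.]]).T
    return R.from_euler('z',yaw,degrees=True).as_matrix()@R.from_euler('y',-tilt,degrees=True).as_matrix()@B
def go(p,Rt):
    s=bot.read_state();R0=s["tcp_rot"];d=np.array(p)-s["position"]
    rv=R.from_matrix(R0.T@Rt).as_rotvec(degrees=True)
    print("slide",(R0.T@d).round(4).tolist(),"rot",rv.round(2).tolist(),"rows>=",max(np.linalg.norm(d)/.05,np.linalg.norm(rv)/8.59).round(1),"t",round(s["time_s"],2))
E
python3 -c "
from h import *
go([.52,.04,.17],down(-16.6)); print(down(10,35).round(2))"
```

```text
slide [-0.4758, -0.3356, 0.0208] rot [-0.09, -0.02, -3.21] rows>= 11.7 t 0.1
[[-0.81 -0.17  0.56]
 [-0.14  0.98  0.1 ]
 [-0.57  0.   -0.82]]
```

```bash
S='[-0.476,-0.336,0.021]'; echo; python3 -m creep '{"slide":[[-0.476,-0.336,0.021],[-0.476,-0.336,0.021],[-0.476,-0.336,0.021],[-0.476,-0.336,0.021],[-0.476,-0.336,0.021],[-0.476,-0.336,0.021],[-0.476,-0.336,0.021],[-0.476,-0.336,0.021],[-0.476,-0.336,0.021],[-0.476,-0.336,0.021],[-0.476,-0.336,0.021],[-0.476,-0.336,0.021],[-0.476,-0.336,0.021],[-0.476,-0.336,0.021],[-0.476,-0.336,0.021],[-0.476,-0.336,0.021]],"rot":[[0,0,-3.2],[0,0,-3.2],[0,0,-3.2],[0,0,-3.2],[0,0,-3.2],[0,0,-3.2],[0,0,-3.2],[0,0,-3.2],[0,0,-3.2],[0,0,-3.2],[0,0,-3.2],[0,0,-3.2],[0,0,-3.2],[0,0,-3.2],[0,0,-3.2],[0,0,-3.2]],"claw":[0,0,0,0,0,0,0,0,0,0,0,0,0,0,0,0]}'
python3 -c "
from h import *
snap('wrist','b1')
go([.58,-.05,.17],down(-16.6))"
```

```text
time_s: 1.7
position: [0.5196, 0.0412, 0.1702]
tcp_rot: [[-0.959, 0.284, -0.0], [0.284, 0.959, 0.0], [0.0, 0.0, -1.0]]
ft_force: [0.1, 0.9, 0.7]
opening: 0.0465
grasp_force: 0.0
slide [-0.0837, -0.0703, 0.0003] rot [0.01, -0.0, 0.09] rows>= 2.2 t 1.75
```

View pics/b1.png

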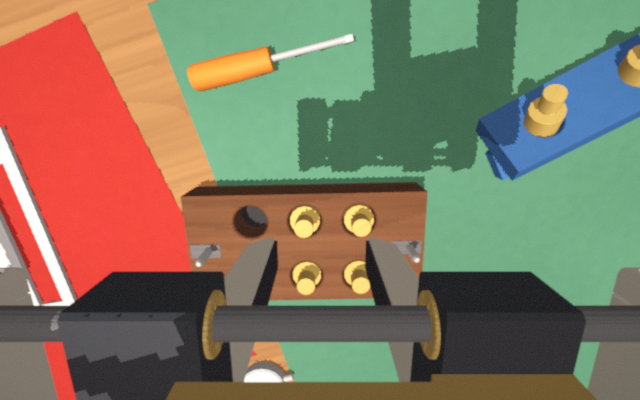

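The wrist view shows the block, with pocket 0 empty at (251,221), pins at (207,257) and (413,252), and the gripper hiding the far side. I'll shift outward and take two views.

```bash
python3 -c "
from h import *
go([.67,-.06,.18],down(-16.6))
go([.65,.03,.18],down(-16.6))"
```

```text
slide [-0.1729, -0.0543, -0.0097] rot [0.01, -0.0, 0.09] rows>= 3.6 t 1.75
slide [-0.1281, 0.0263, -0.0097] rot [0.01, -0.0, 0.09] rows>= 2.6 t 1.75
```

```bash
python3 -m creep '{"slide":[[-0.128,0.026,-0.01],[-0.128,0.026,-0.01],[-0.128,0.026,-0.01],[-0.128,0.026,-0.01],[-0.128,0.026,-0.01],[-0.128,0.026,-0.01]],"rot":[[0,0,0],[0,0,0],[0,0,0],[0,0,0],[0,0,0],[0,0,0]],"claw":[0,0,0,0,0,0]}' >/dev/null
python3 -c "
from h import *
snap('wrist','b2')"
python3 -m creep '{"slide":[[-0.045,-0.08,0],[-0.045,-0.08,0],[-0.045,-0.08,0],[-0.045,-0.08,0],[-0.045,-0.08,0]],"rot":[[0,0,0],[0,0,0],[0,0,0],[0,0,0],[0,0,0]],"claw":[0,0,0,0,0]}'
python3 -c "
from h import *
snap('wrist','b3')
a=cv2.imread('pics/b2.png')[:260];b=cv2.imread('pics/b3.png')[:260]
cv2.imwrite('pics/b23.png',np.vstack([a,b]))
go([.56,.30,.2],down(11.7))"
```

```text
time_s: 2.9
position: [0.67, -0.06, 0.1806]
tcp_rot: [[-0.958, 0.285, -0.0], [0.285, 0.958, 0.001], [0.0, 0.001, -1.0]]
ft_force: [0.7, 0.1, 0.2]
opening: 0.0466
grasp_force: 0.0
slide [0.208, 0.3135, -0.0192] rot [0.02, 0.01, -28.25] rows>= 7.5 t 2.95
```

View pics/b23.png

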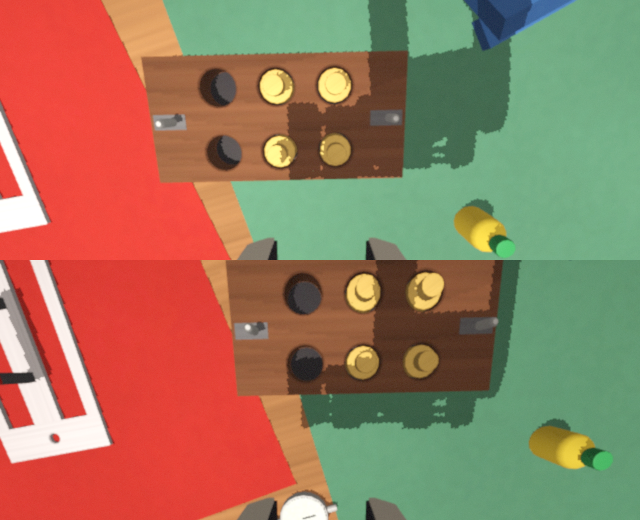

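b2 (upper half) shows pockets at (218,88) and (225,152) and pins at about (160,123) and (395,118). b3 (lower half, rows minus 260) shows pockets at (303,34) and (305,103) and pins at about (248,68) and (493,63). I'll enlarge the pins and measure the pockets by mask.

```bash
python3 - <<'E'
from h import *
out=[]
for n,pins in (("b2",((168,122),(390,118))),("b3",((252,70),(480,65)))):
    im,K,T=load(n)
    row=[]
    for x,y in pins:
        c=im[y-20:y+20,x-28:x+28];row.append(cv2.resize(c,(392,280),interpolation=cv2.INTER_NEAREST))
    out.append(np.hstack(row))
    mx=im.max(2).astype(np.uint8)
    m=(mx<62).astype(np.uint8);m[230:]=0
    m=cv2.morphologyEx(m,cv2.MORPH_CLOSE,np.ones((3,3)))
    for c in cv2.findContours(m,cv2.RETR_EXTERNAL,cv2.CHAIN_APPROX_NONE)[0]:
        if 300<cv2.contourArea(c)<3000:
            e=cv2.fitEllipse(cv2.convexHull(c)); print(n,np.round(e[0],1),np.round(e[1],1),cv2.contourArea(c),plane(K,T,e[0],.044).round(4), "scale px for 34mm", round(340*.034/(T[2,3]-.044),1))
cv2.imwrite("pics/pins.png",np.vstack(out)[:,:,::-1])
E
```

```text
b2 [217.   87.5] [31.2 36.4] 420.5 [ 0.5345 -0.0374  0.044 ] scale px for 34mm 35.0
b3 [304.7 104.2] [33.5 35.4] 696.0 [ 0.5926 -0.0535  0.044 ] scale px for 34mm 35.0
b3 [301.8  33.3] [34.5 40. ] 391.5 [ 0.5343 -0.0381  0.044 ] scale px for 34mm 35.0
```

View pics/pins.png

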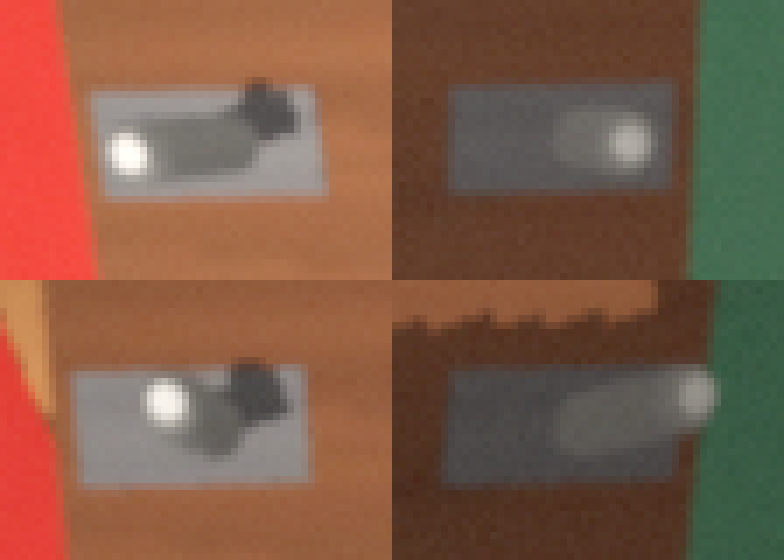

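The enlarged crops show the pin tips at b2 (157.6,123.4) and (395.4,118.2), and at b3 (247.2,66.9) and (494.8,60.9). I'll triangulate them and move over to view the rack.

```bash
python3 - <<'E'
from h import *
_,K,T=load("b2");_,K3,T3=load("b3")
L=tri((K,T,(157.1,122.9)),(K3,T3,(246.7,66.4)));Rr=tri((K,T,(394.9,117.7)),(K3,T3,(494.3,60.4)))
print(L,Rr)
a,b=L[0],Rr[0];d=b-a;print("dist",np.linalg.norm(d),"yaw",np.degrees(np.arctan2(-d[0],d[1])),"mid",(a+b)/2)
yaw=np.arctan2(-d[0],d[1]);c,s=np.cos(yaw),np.sin(yaw);Rz=np.array([[c,-s],[s,c]])
for n,p in (("p0",tri((K,T,(217,87.5)),(K3,T3,(301.8,33.3)))),("p3b3",[plane(K3,T3,(304.7,104.2),.044)]),("p0b3",[plane(K3,T3,(301.8,33.3),.044)]),("p0b2",[plane(K,T,(217,87.5),.044)])):
    print(n,p[0].round(4),"rel mid in block axes",(Rz.T@(p[0][:2]-((a+b)/2)[:2])).round(4))
# plate/slide corners b3 left/right plates and pin-mark: 
def px(u,v,o,off): return ((u-off[0])/7+o[0]-.5,(v-off[1])/7+o[1]-.5)
for nm,KT,o,off,cs in (("b2L",(K,T),(140,102),(0,0),((90,92),(313,87),(327,193),(105,201))),("b2R",(K,T),(362,98),(392,0),((449,87),(674,79),(672,186),(446,194))),
 ("b3L",(K3,T3),(224,50),(0,280),((70,373),(305,366),(312,481),(82,488))),("b3R",(K3,T3),(452,45),(392,280),((452,372),(690,366),(684,478),(441,487)))):
    P=np.mean([plane(*KT,px(u,v,o,off),.044)[:2] for u,v in cs],0);print(nm,P.round(4),"rel",(Rz.T@(P-((a+b)/2)[:2])).round(4))
E
```

```text
(array([ 0.5509342 , -0.08914075,  0.0744246 ]), [np.float64(5.893243163885505e-05), np.float64(5.893243163899941e-05)]) (array([0.60462194, 0.10790357, 0.07296056]), [np.float64(0.0001704352934391134), np.float64(0.00017043529343899465)])
dist 0.20423266601712067 yaw -15.241145150919744 mid [0.57777807 0.00938141 0.07369258]
p0 [ 0.5341 -0.038   0.0418] rel mid in block axes [-0.0297 -0.0572]
p3b3 [ 0.5927 -0.0535  0.044 ] rel mid in block axes [ 0.0309 -0.0568]
p0b3 [ 0.5343 -0.0381  0.044 ] rel mid in block axes [-0.0295 -0.0572]
p0b2 [ 0.5345 -0.0374  0.044 ] rel mid in block axes [-0.0294 -0.0565]
b2L [ 0.5507 -0.0919] rel [ 0.0005 -0.1048]
b2R [0.6043 0.1052] rel [0.0004 0.0994]
b3L [ 0.5506 -0.0917] rel [ 0.0004 -0.1046]
b3R [0.6046 0.1059] rel [0.0006 0.1001]
```

```bash
python3 -m creep '{"slide":[[0.208,0.313,-0.02],[0.208,0.313,-0.02],[0.208,0.313,-0.02],[0.208,0.313,-0.02],[0.208,0.313,-0.02],[0.208,0.313,-0.02],[0.208,0.313,-0.02],[0.208,0.313,-0.02],[0.208,0.313,-0.02],[0.208,0.313,-0.02]],"rot":[[0,0,-28.2],[0,0,-28.2],[0,0,-28.2],[0,0,-28.2],[0,0,-28.2],[0,0,-28.2],[0,0,-28.2],[0,0,-28.2],[0,0,-28.2],[0,0,-28.2]],"claw":[0,0,0,0,0,0,0,0,0,0]}'
python3 -c "
from h import *
snap('wrist','r1')"
python3 -m creep '{"slide":[[-0.03,-0.1,0],[-0.03,-0.1,0],[-0.03,-0.1,0],[-0.03,-0.1,0],[-0.03,-0.1,0]],"rot":[[0,0,0],[0,0,0],[0,0,0],[0,0,0],[0,0,0]],"claw":[0,0,0,0,0]}'
python3 -c "
from h import *
snap('wrist','r2')
a=cv2.imread('pics/r1.png')[:280];b=cv2.imread('pics/r2.png')[:280]
cv2.imwrite('pics/r12.png',np.vstack([a,b]))"
```

```text
time_s: 3.95
position: [0.5598, 0.2994, 0.2004]
tcp_rot: [[-0.979, -0.204, 0.0], [-0.204, 0.979, -0.0], [-0.0, -0.0, -1.0]]
ft_force: [-0.7, -0.0, 0.1]
opening: 0.0462
grasp_force: 0.0
time_s: 4.5
position: [0.61, 0.2059, 0.2]
tcp_rot: [[-0.98, -0.199, -0.001], [-0.199, 0.98, 0.0], [0.001, 0.001, -1.0]]
ft_force: [0.1, 0.9, -0.0]
opening: 0.0466
grasp_force: 0.0
```

View pics/r12.png

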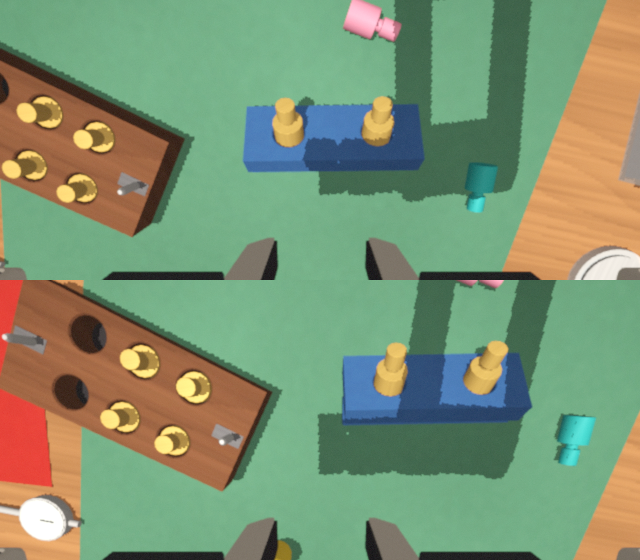

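r1 (upper half) shows spare knobs at about (286,107) and (381,105) with bodies at (288,128) and (378,127). r2 shows knobs at about (396,77) and (494,75). I'll split the blobs at the neck and triangulate the knob centres.

```bash
cat >rk.py <<'E'
from h import *
V={}
for n,bx in (("r1",((265,90,310,152),(355,88,400,152))),("r2",((365,55,415,122),(455,55,512,120)))):
    im,K,T=load(n);hsv=cv2.cvtColor(im,cv2.COLOR_RGB2HSV)
    m=cv2.inRange(hsv,(10,90,60),(30,255,255))
    for i,(x0,y0,x1,y1) in enumerate(bx):
        w=np.zeros_like(m);w[y0:y1,x0:x1]=m[y0:y1,x0:x1]
        c=max(cv2.findContours(w,cv2.RETR_EXTERNAL,cv2.CHAIN_APPROX_NONE)[0],key=cv2.contourArea)
        b=np.zeros_like(m);cv2.drawContours(b,[c],-1,1,-1)
        ys,xs=np.nonzero(b);P=np.c_[xs,ys].astype(float)
        mu=P.mean(0);u=np.linalg.svd(P-mu,full_matrices=False)[2][0];u*=-np.sign(u[1])  # toward the knob (up)
        t=(P-mu)@u;h,e=np.histogram(t,bins=np.arange(t.min(),t.max()+1,1.))
        print(n,i,mu.round(1),"axis",u.round(3),"len",round(np.ptp(t),1),h.tolist())
        V[n,i]=(K,T,P,t,u,h,e)
E
python3 rk.py
```

```text
r1 0 [287.2 123.5] axis [-0.137 -0.991] len 48.9 [12, 13, 18, 22, 23, 25, 26, 27, 27, 27, 28, 29, 28, 28, 30, 29, 29, 30, 29, 29, 29, 29, 31, 30, 29, 30, 29, 29, 28, 27, 25, 23, 21, 19, 18, 18, 18, 19, 19, 19, 20, 19, 19, 20, 17, 17, 14, 11, 8]
r1 1 [378.4 122.2] axis [ 0.229 -0.973] len 49.7 [10, 14, 19, 20, 25, 25, 28, 26, 28, 27, 30, 28, 31, 28, 29, 29, 28, 29, 28, 30, 28, 31, 29, 31, 29, 30, 28, 29, 29, 27, 26, 23, 24, 19, 20, 18, 19, 18, 19, 19, 20, 19, 18, 19, 18, 17, 16, 14, 11, 7]
r2 0 [391.5  90.7] axis [ 0.246 -0.969] len 53.8 [11, 17, 18, 21, 23, 25, 28, 30, 31, 29, 29, 29, 28, 29, 30, 31, 31, 30, 29, 29, 29, 28, 30, 31, 32, 31, 29, 29, 28, 28, 27, 28, 27, 24, 22, 19, 18, 18, 18, 20, 22, 20, 18, 19, 19, 20, 19, 20, 21, 19, 16, 14, 11, 6]
r2 1 [485.6  88.3] axis [ 0.517 -0.856] len 57.8 [9, 16, 19, 23, 24, 26, 26, 30, 31, 30, 30, 29, 30, 32, 31, 31, 30, 30, 29, 32, 32, 32, 30, 29, 31, 33, 33, 32, 29, 29, 29, 29, 28, 26, 23, 21, 22, 20, 21, 19, 19, 19, 20, 20, 20, 19, 19, 19, 21, 20, 20, 21, 18, 17, 18, 16, 12, 7]
```

```bash
cat >>rk.py <<'E'
ax0=None
yaw=11.7
for it in range(3):
    cy,sy=np.cos(np.radians(yaw)),np.sin(np.radians(yaw));a=np.array([-np.sin(.61)*cy,-np.sin(.61)*sy,np.cos(.61)])
    tops=[]
    for i in (0,1):
        vs=[]
        for n in ("r1","r2"):
            K,T,P,t,u,h,e=V[n,i]
            w=np.array([-u[1],u[0]]);mu=P.mean(0)
            k=(t>t.max()-14)&(t<t.max()-4);s=((P[k]-mu)@w);tt=t[k]
            # midline of the knob: per-bin mid
            mid=np.array([[b,(s[(tt>=b)&(tt<b+1)].min()+s[(tt>=b)&(tt<b+1)].max())/2] for b in np.arange(tt.min(),tt.max()-1,1)])
            end=mu+u*(t.max()+.5)+w*mid[:,1].mean()
            X=plane(K,T,end,.071);o=T[:3,3];d=np.linalg.norm(X-o);cth=abs(a@(X-o))/d
            vs.append((K,T,end-u*9e-3*cth*K[0,0]/d))
        X,r=tri(*vs);tops.append(X)
        if it==2:print(i,"topc",X.round(4),"res mm",np.round(np.array(r)*1e3,2),"knobc",(X-.009*a).round(4),"TCP",(X-.022*a).round(4))
    d=tops[1]-tops[0];yaw=np.degrees(np.arctan2(-d[0],d[1]))
print("yaw",yaw,"dist",np.linalg.norm(d))
E
python3 rk.py|tail -3
python3 - <<'E'
from h import *
# rack top rear edge direction as a yaw check
for n in("r1","r2"):
    im,K,T=load(n);hsv=cv2.cvtColor(im,cv2.COLOR_RGB2HSV)
    m=cv2.inRange(hsv,(105,120,30),(125,255,255));m[:,:230]=0;m[260:]=0
    c=max(cv2.findContours(m,cv2.RETR_EXTERNAL,cv2.CHAIN_APPROX_NONE)[0],key=cv2.contourArea)
    print(n,cv2.minAreaRect(c))
    q=cv2.approxPolyDP(cv2.convexHull(c),4,True)[:,0];print(q.tolist(),[plane(K,T,p,.06).round(3).tolist() for p in q])
E
```

```text
0 topc [0.4923 0.2499 0.07  ] res mm [0.31 0.31] knobc [0.4973 0.2511 0.0626] TCP [0.5046 0.2527 0.052 ]
1 topc [0.4724 0.3371 0.0718] res mm [0.56 0.56] knobc [0.4774 0.3383 0.0644] TCP [0.4847 0.3399 0.0538]
yaw 12.848209137584865 dist 0.08943052898416293
r1 ((333.2256774902344, 137.65492248535156), (64.8101806640625, 179.0766143798828), 89.24615478515625)
[[417, 106], [423, 159], [414, 169], [254, 171], [244, 162], [248, 107]] [[0.468, 0.372, 0.06], [0.516, 0.392, 0.06], [0.527, 0.386, 0.06], [0.562, 0.23, 0.06], [0.555, 0.219, 0.06], [0.502, 0.216, 0.06]]
r2 ((435.6379089355469, 108.63326263427734), (68.05802154541016, 188.21023559570312), 89.02897644042969)
[[530, 123], [517, 139], [344, 144], [344, 77], [517, 74]] [[0.512, 0.389, 0.06], [0.529, 0.382, 0.06], [0.567, 0.219, 0.06], [0.507, 0.206, 0.06], [0.473, 0.361, 0.06]]
```

```bash
python3 - <<'E'
from h import *
Rt=down(12.6,35); a=-Rt[:,2]; print(a)
t=np.array([.4923,.2499,.0708]); go(t+.045*a,Rt)
E
```

```text
[-0.55976286 -0.12512182  0.81915204]
slide [0.1322, 0.0655, 0.0926] rot [-0.28, -35.02, -1.0] rows>= 4.1 t 4.55
```

```bash
python3 -m creep '{"slide":[[0.132,0.065,0.03],[0.132,0.065,0.07],[0.132,0.065,0.093],[0.132,0.065,0.093],[0.132,0.065,0.093],[0.132,0.065,0.093],[0.132,0.065,0.093],[0.132,0.065,0.093],[0.132,0.065,0.093]],"rot":[[-0.3,-35,-1],[-0.3,-35,-1],[-0.3,-35,-1],[-0.3,-35,-1],[-0.3,-35,-1],[-0.3,-35,-1],[-0.3,-35,-1],[-0.3,-35,-1],[-0.3,-35,-1]],"claw":[0,0,0,0,0,0,0,0,0]}'
python3 - <<'E'
from h import *
Rt=down(12.6,35); a=-Rt[:,2]
t=np.array([.4923,.2499,.0708]); go(t-.021*a,Rt)
snap("wrist","g0");im,K,T=load("g0")
for q in (t,t-.009*a,t-.054*a):print(proj(K,T,q).round(1))
E
```

```text
time_s: 5.45
position: [0.4707, 0.2444, 0.1094]
tcp_rot: [[-0.798, -0.218, 0.562], [-0.178, 0.976, 0.126], [-0.576, 0.0, -0.817]]
ft_force: [0.1, 0.5, -0.0]
opening: 0.0464
grasp_force: 0.0
slide [0.0041, 0.0007, 0.0654] rot [0.01, 0.19, 0.01] rows>= 1.3 t 5.45
[323.  206.5]
[322.9 203.1]
[322.6 188.9]
```

View pics/g0.png

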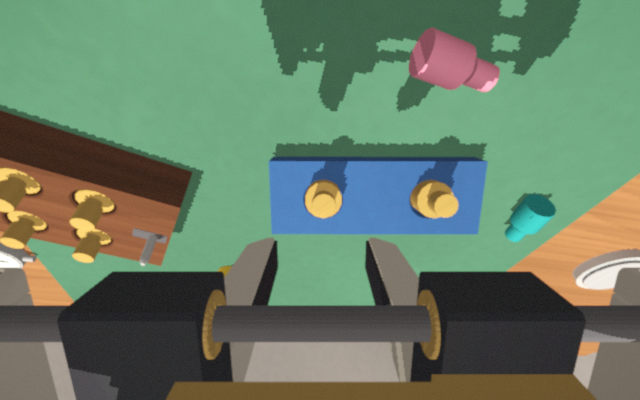

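The spare is centred at about (323,200), with the knob's top face near (324,202). That is slightly off my predicted (323,206), so I'll measure it.

```bash
python3 - <<'E'
from h import *
im,K,T=load("g0");hsv=cv2.cvtColor(im,cv2.COLOR_RGB2HSV)
m=cv2.inRange(hsv,(10,90,60),(30,255,255))
for x0,x1 in((295,350),(405,470)):
    w=np.zeros_like(m);w[165:230,x0:x1]=m[165:230,x0:x1]
    c=max(cv2.findContours(w,cv2.RETR_EXTERNAL,cv2.CHAIN_APPROX_NONE)[0],key=cv2.contourArea)
    print(cv2.boundingRect(c))
c=im[170:230,290:360];cv2.imwrite("pics/g0c.png",cv2.resize(c,None,fx=8,fy=8,interpolation=cv2.INTER_CUBIC)[:,:,::-1])
print(bot.read_state()["position"], T[:3,3])
E
```

```text
(305, 180, 37, 38)
(411, 180, 47, 38)
[0.47074967 0.24412655 0.10921772] [0.30211816 0.20583498 0.22452484]
```

View pics/g0c.png

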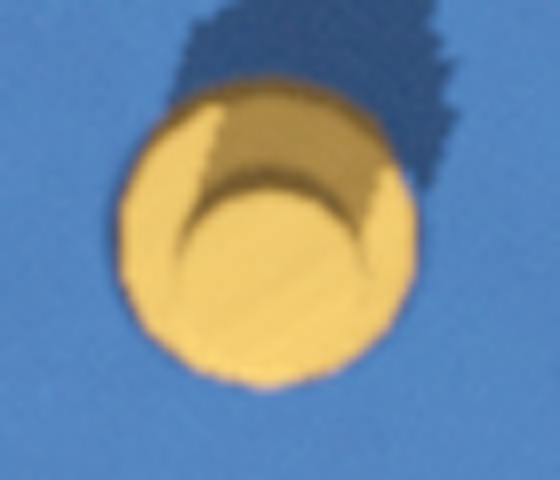

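The enlarged crop puts the top disc centre at (323.5,204.9) and the body centre at (323,198.4). Both are within about 1 mm of the prediction, so I'll correct by that and grasp.

```bash
python3 -m creep '{"slide":[[0.005,0.001,0.015],[0.005,0.001,0.03],[0.005,0.001,0.045],[0.005,0.001,0.055],[0.005,0.001,0.065],[0.005,0.001,0.065],[0.005,0.001,0.065],[0.005,0.001,0.065],[0.005,0.001,0.065],[0.005,0.001,0.065],[0.005,0.001,0.065],[0.005,0.001,0.065]],"rot":[[0,0.2,0],[0,0.2,0],[0,0.2,0],[0,0.2,0],[0,0.2,0],[0,0.2,0],[0,0.2,0],[0,0.2,0],[0,0.2,0],[0,0.2,0],[0,0.2,0],[0,0.2,0]],"claw":[0,0,0,0,0,0,-1,-1,-1,-1,-1,-1]}'
```

```text
time_s: 6.7
position: [0.5005, 0.2579, 0.0723]
tcp_rot: [[-0.819, -0.21, 0.534], [-0.183, 0.978, 0.104], [-0.544, -0.013, -0.839]]
ft_force: [0.0, -0.0, -0.4]
opening: 0.0035
grasp_force: 0.0
```

```bash
python3 -c "
from h import *
s=bot.read_state();print(s['joints'].round(3),s['joint_velocities'].round(3),s['position'],s['ft_force'],s['grasp_force'],s['joint_efforts'].round(1))"
```

```text
[ 0.331  0.166  2.197 -0.352  0.22  -1.134] [ 0.     0.002 -0.001  0.001  0.001  0.001] [0.50046604 0.25786088 0.07226973] [ 0.02627144 -0.00599045 -0.40367273] 0.0 [ -0.  -31.  -21.1  -0.3  -2.7  -0. ]
```

Joint 5 is at its limit, so the full 35° tilt is out of reach at this spot. The pads' closing axis is square to the weight's axis, so a 24° tool tilt grips just as well. I'll back off and re-approach.

```bash
cat >gr.py <<'E'
from h import *
a=-down(12.6,35)[:,2]
def G(knobc,tilt,h=.0525):
    Rt=down(12.6,tilt);return np.array(knobc)+(h-.045)*a+.019*Rt[:,2],Rt
if __name__=="__main__":
    import sys
    k=[.4967,.2508,.0630]
    p,Rt=G(k,24)
    print(p); go(p+.05*a,Rt); go(p,Rt)
E
python3 gr.py
```

```text
[0.50004366 0.2515474  0.05178628]
slide [0.0144, -0.0066, -0.0337] rot [-0.85, 8.96, -0.06] rows>= 1.0 t 6.7
slide [0.0126, -0.0058, 0.0163] rot [-0.85, 8.96, -0.06] rows>= 1.0 t 6.7
```

```bash
python3 -m creep '{"slide":[[0,0,-0.03],[0.014,-0.007,-0.034],[0.014,-0.007,-0.034],[0.014,-0.007,-0.034],[0.014,-0.007,-0.034],[0.014,-0.007,-0.034]],"rot":[[0,0,0],[-0.8,9,0],[-0.8,9,0],[-0.8,9,0],[-0.8,9,0],[-0.8,9,0]],"claw":[0,0,0,0,0,0]}'; python3 gr.py; python3 -c "
from h import *
print(bot.read_state()['joints'].round(3))"
```

```text
time_s: 7.3
position: [0.4715, 0.2447, 0.0923]
tcp_rot: [[-0.892, -0.217, 0.396], [-0.199, 0.976, 0.087], [-0.405, -0.001, -0.914]]
ft_force: [0.5, -1.0, -0.6]
opening: 0.0452
grasp_force: 0.0
[0.50004366 0.2515474  0.05178628]
slide [-0.0008, 0.0005, -0.0001] rot [-0.07, -0.11, -0.04] rows>= 0.0 t 7.3
slide [-0.0104, 0.0005, 0.049] rot [-0.07, -0.11, -0.04] rows>= 1.0 t 7.3
[ 0.291  0.103  2.101 -0.06   0.523 -1.452]
```

```bash
python3 -m creep '{"slide":[[-0.003,0,0.015],[-0.006,0,0.03],[-0.009,0,0.042],[-0.0105,0,0.049],[-0.0105,0,0.049],[-0.0105,0,0.049],[-0.0105,0,0.049]],"rot":[[0,0,0],[0,0,0],[0,0,0],[0,0,0],[0,0,0],[0,0,0],[0,0,0]],"claw":[0,0,0,0,0,0,0]}'; python3 gr.py
python3 -m creep '{"slide":[[0,0,0],[0,0,0],[0,0,0],[0,0,0],[0,0,0],[0,0,0]],"rot":[[0,0,0],[0,0,0],[0,0,0],[0,0,0],[0,0,0],[0,0,0]],"claw":[-1,-1,-1,-1,-1,-1]}'
```

```text
time_s: 8.0
position: [0.501, 0.2514, 0.0529]
tcp_rot: [[-0.892, -0.217, 0.397], [-0.198, 0.976, 0.088], [-0.406, -0.0, -0.914]]
ft_force: [-0.5, -0.5, -0.0]
opening: 0.0467
grasp_force: 0.0
[0.50004366 0.2515474  0.05178628]
slide [0.0109, 0.0003, -0.0484] rot [-0.04, -0.03, -0.05] rows>= 1.0 t 8.0
slide [0.0013, 0.0004, 0.0007] rot [-0.04, -0.03, -0.05] rows>= 0.0 t 8.0
time_s: 8.6
position: [0.5011, 0.2513, 0.0526]
tcp_rot: [[-0.892, -0.217, 0.396], [-0.198, 0.976, 0.088], [-0.406, -0.0, -0.914]]
ft_force: [-0.9, -0.4, 0.5]
opening: 0.0037
grasp_force: 0.0
```

```bash
python3 - <<'E'
from h import *
a=snap('wrist')[0][100:400,170:490];b=snap('side','s1')[0][200:400,240:440]
b=cv2.resize(b,(400,400),interpolation=cv2.INTER_CUBIC);a=cv2.copyMakeBorder(a,0,100,0,0,cv2.BORDER_CONSTANT)
cv2.imwrite('pics/look.png',np.hstack([a,b])[:,:,::-1])
print(bot.read_state()['opening'],bot.read_state()['grasp_force'])
E
```

```text
0.0009761925897929684 0.0
```

View pics/look.png

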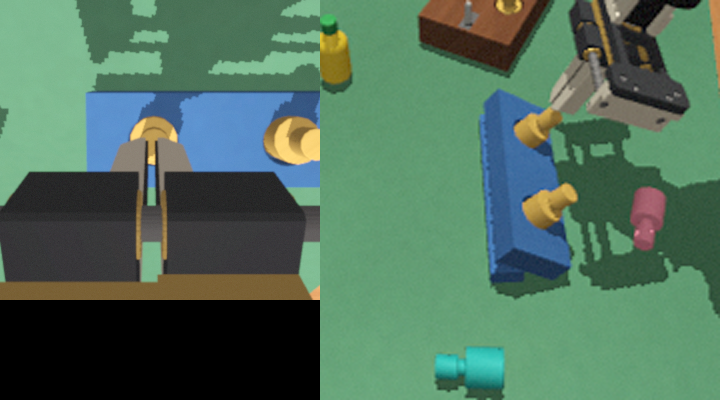

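The grasp missed: the fingers shut fully beside or above the knob, and the weight is still seated. I'll back off straight and measure the spare again from two nearby places.

```bash
python3 -m creep '{"slide":[[0,0,-0.03],[0,0,-0.06],[0,0.04,-0.06],[0,0.04,-0.06],[0,0.04,-0.06],[0,0.04,-0.06]],"rot":[[0,0,0],[0,0,0],[0,0,0],[0,0,0],[0,0,0],[0,0,0]],"claw":[-1,-1,0,0,0,0]}' >/dev/null
python3 -c "
from h import *
snap('wrist','m1');snap('side','sm')"
python3 -m creep '{"slide":[[0,-0.08,0],[0,-0.08,0],[0,-0.08,0],[0,-0.08,0],[0,-0.08,0]],"rot":[[0,0,0],[0,0,0],[0,0,0],[0,0,0],[0,0,0]],"claw":[0,0,0,0,0]}' 
python3 - <<'E'
from h import *
snap('wrist','m2')
k=np.array([.4967,.2508,.0630]);a=-R.from_euler('z',12.6,degrees=True).as_matrix()@[np.sin(.61),0,-np.cos(.61)]
k2=np.array([.4774,.3383,.0644])
for n in("m1","m2","sm"):
    im,K,T=load(n);hsv=cv2.cvtColor(im,cv2.COLOR_RGB2HSV)
    m=cv2.inRange(hsv,(10,90,60),(30,255,255))
    print(n,"pred knobtop/bodytop/base",[proj(K,T,k+d*a).round(1).tolist() for d in(.009,-.015,-.045)],"spare1",proj(K,T,k2).round(1))
    for c in cv2.findContours(m,cv2.RETR_EXTERNAL,cv2.CHAIN_APPROX_NONE)[0]:
        if cv2.contourArea(c)>100 and cv2.contourArea(c)<6000: print(cv2.boundingRect(c),cv2.contourArea(c))
E
```

```text
time_s: 9.9
position: [0.486, 0.2069, 0.1072]
tcp_rot: [[-0.892, -0.216, 0.396], [-0.198, 0.976, 0.087], [-0.405, -0.0, -0.914]]
ft_force: [-0.1, -0.3, 0.5]
opening: 0.0466
grasp_force: 0.0
m1 pred knobtop/bodytop/base [[267.8, 212.9], [272.6, 209.4], [277.5, 205.8]] spare1 [390.2 213.1]
(48, 359, 69, 23) 1016.5
(380, 290, 17, 70) 608.0
(246, 289, 17, 71) 608.0
(365, 195, 40, 37) 1111.0
(256, 195, 38, 37) 1070.0
m2 pred knobtop/bodytop/base [[378.5, 212.0], [373.4, 208.6], [368.2, 205.0]] spare1 [497.4 212.1]
(250, 342, 16, 20) 177.5
(43, 341, 27, 32) 545.0
(40, 295, 21, 12) 134.5
(417, 290, 25, 70) 826.5
(202, 289, 24, 71) 833.0
(563, 231, 77, 75) 2146.5
(353, 194, 39, 37) 1082.5
(459, 193, 56, 38) 1517.5
sm pred knobtop/bodytop/base [[357.7, 256.3], [349.9, 263.0], [340.6, 271.1]] spare1 [361.1 297.5]
(341, 292, 27, 22) 328.0
(337, 253, 25, 21) 256.0
(238, 215, 17, 27) 330.0
(396, 183, 16, 37) 120.5
(365, 174, 23, 13) 150.0
```

```bash
python3 - <<'E'
from h import *
_,K,T=load("s1");p=np.array([.5011,.2513,.0526]);z=np.array([.396,.088,-.914])
for d in (0,.01,.02,.03,.04):print(d,proj(K,T,p-d*z).round(1))
# wrist: finger gap at various rows, opening 46.6 (m2)
im,K,T=load("m1");g=cv2.cvtColor(im,cv2.COLOR_RGB2HSV)
for v in range(228,300,6):
    row=g[v,200:440]; nong=~((row[:,0]>50)&(row[:,0]<130)&(row[:,1]>60))
    x=np.nonzero(nong)[0]+200;print(v,x[x<321].max() if (x<321).any() else None,x[x>321].min() if (x>321).any() else None)
E
```

```text
0 [352.1 262.2]
0.01 [354.5 259.1]
0.02 [356.9 256. ]
0.03 [359.4 252.8]
0.04 [362.  249.6]
228 286 373
234 None None
240 291 351
246 293 350
252 293 349
258 293 349
264 294 349
270 293 349
276 292 350
282 291 351
288 290 352
294 289 353
```

The fingertips seem to end about 20–25 mm short of the reported TCP, in both the wrist and side views. As a safe test I'll go 12 mm deeper and close. An opening of about 18 mm means the knob (tips short); about 30 mm means the body.

```bash
python3 - <<'E'
from gr import *
p,Rt=G([.4967,.2508,.0630],24);z=Rt[:,2]
go(p-.045*z,Rt);go(p+.012*z,Rt)
E
```

```text
slide [0.0011, 0.0401, 0.0152] rot [-0.04, -0.07, -0.06] rows>= 0.9 t 9.95
slide [0.0011, 0.0401, 0.0722] rot [-0.04, -0.07, -0.06] rows>= 1.7 t 9.95
```

```bash
python3 -m creep '{"slide":[[0.001,0.04,0],[0.001,0.04,0.015],[0.001,0.04,0.03],[0.001,0.04,0.045],[0.001,0.04,0.06],[0.001,0.04,0.067],[0.001,0.04,0.072],[0.001,0.04,0.072],[0.001,0.04,0.072]],"rot":[[0,0,0],[0,0,0],[0,0,0],[0,0,0],[0,0,0],[0,0,0],[0,0,0],[0,0,0],[0,0,0]],"claw":[0,0,0,0,0,0,0,0,0]}'
python3 -m creep '{"slide":[[0,0,0],[0,0,0],[0,0,0],[0,0,0],[0,0,0],[0,0,0]],"rot":[[0,0,0],[0,0,0],[0,0,0],[0,0,0],[0,0,0],[0,0,0]],"claw":[-1,-1,-1,-1,-1,-1]}'
```

```text
time_s: 10.85
position: [0.5051, 0.2524, 0.0416]
tcp_rot: [[-0.892, -0.217, 0.397], [-0.198, 0.976, 0.088], [-0.406, -0.0, -0.914]]
ft_force: [0.1, -0.2, -0.5]
opening: 0.0462
grasp_force: 0.0
time_s: 11.45
position: [0.5052, 0.2522, 0.0415]
tcp_rot: [[-0.892, -0.217, 0.397], [-0.198, 0.976, 0.088], [-0.406, -0.0, -0.914]]
ft_force: [-1.1, -0.6, 1.4]
opening: 0.0161
grasp_force: 30.0
```

Opening 16 mm at 30 N, so it has the knob and the tips are indeed short. The chord is under 18 mm, so the grip is off-centre. I'll triangulate the body-top disc from m1 and m2 to re-centre.

```bash
python3 - <<'E'
from gr import *
V=[];W=[]
for n,b,c in(("m1",(250,185,300,240),(358,185,412,240)),("m2",(345,185,398,240),(452,185,522,240))):
    im,K,T=load(n);hsv=cv2.cvtColor(im,cv2.COLOR_RGB2HSV);m=cv2.inRange(hsv,(10,90,50),(30,255,255))
    for (x0,y0,x1,y1),L in((b,V),(c,W)):
        w=np.zeros_like(m);w[y0:y1,x0:x1]=m[y0:y1,x0:x1]
        q=max(cv2.findContours(w,cv2.RETR_EXTERNAL,cv2.CHAIN_APPROX_NONE)[0],key=cv2.contourArea)
        (u,v),r=cv2.minEnclosingCircle(q);e=cv2.fitEllipse(q);print(n,(round(u,1),round(v,1)),round(r,1),np.round(e[0],1),np.round(e[1],1))
        L.append((K,T,e[0]))
X,r=tri(*V);print("bodytop",X.round(4),np.round(r,4),"expected",(np.array([.4967,.2508,.0630])-.015*a).round(4))
Rt=down(12.6,24);s=bot.read_state()
print("bodytop in tool",(s["tcp_rot"].T@(X-s["position"])).round(4),"knobc in tool",(s["tcp_rot"].T@(X+.015*a-s["position"])).round(4))
# all four views for spare0 body at r1,r2 rays: distance of X from those
for n in("r1","r2","g0"):
    _,K,T=load(n);print(n,proj(K,T,X).round(1),proj(K,T,X+.024*a).round(1))
E
```

```text
m1 (274.3, 212.7) 19.3 [274.2 212.9] [36.2 37.8]
m1 (384.4, 213.2) 20.0 [384.7 212.9] [36.1 39.3]
m2 (372.0, 211.5) 19.5 [372.1 211.9] [36.1 38.3]
m2 (486.5, 213.0) 27.8 [485.1 211.9] [35.4 55.4]
bodytop [0.5122 0.2544 0.0464] [0.0001 0.0001] expected [0.5051 0.2527 0.0507]
bodytop in tool [-0.0088  0.0007 -0.0016] knobc in tool [-0.0059  0.0006 -0.0163]
r1 [287.9 125.6] [285.3 111.7]
r2 [390.9  94. ] [395.8  77.3]
g0 [322.9 198.6] [323.  207.1]
```

```bash
python3 -m creep '{"slide":[[0,0,0],[0,0,0],[0,0,0],[-0.004,0,0],[-0.004,0,0.004],[-0.0045,0,0.008],[-0.0045,0,0.008],[-0.0045,0,0.008]],"rot":[[0,0,0],[0,0,0],[0,0,0],[0,0,0],[0,0,0],[0,0,0],[0,0,0],[0,0,0]],"claw":[-0.2,-0.2,-0.2,-0.2,-0.2,-0.2,-0.2,-0.2]}'
python3 -m creep '{"slide":[[0,0,0],[0,0,0],[0,0,0],[0,0,0],[0,0,0]],"rot":[[0,0,0],[0,0,0],[0,0,0],[0,0,0],[0,0,0]],"claw":[-1,-1,-1,-1,-1]}'
```

```text
time_s: 12.25
position: [0.512, 0.2537, 0.0353]
tcp_rot: [[-0.892, -0.217, 0.396], [-0.198, 0.976, 0.088], [-0.405, -0.0, -0.914]]
ft_force: [-0.2, 0.5, 0.2]
opening: 0.0374
grasp_force: 0.0
time_s: 12.75
position: [0.5121, 0.2538, 0.0358]
tcp_rot: [[-0.892, -0.217, 0.396], [-0.198, 0.976, 0.088], [-0.406, -0.0, -0.914]]
ft_force: [-1.0, -0.2, -0.4]
opening: 0.0169
grasp_force: 29.9
```

```bash
python3 -m creep '{"slide":[[0,0,0],[0,0,0],[0,0,0.003],[0,0,0.006],[0,0,0.006],[0,0,0.006]],"rot":[[0,0,0],[0,0,0],[0,0,0],[0,0,0],[0,0,0],[0,0,0]],"claw":[-0.2,-0.2,-0.2,-0.2,-0.2,-0.2]}'
python3 -m creep '{"slide":[[0,0,0],[0,0,0],[0,0,0],[0,0,0],[0,0,0]],"rot":[[0,0,0],[0,0,0],[0,0,0],[0,0,0],[0,0,0]],"claw":[-1,-1,-1,-1,-1]}'
python3 - <<'E'
from h import *
snap('wrist','c0');im=load('c0')[0][150:350,200:440]
s=snap('side','cs')[0][215:315,300:420]
cv2.imwrite('pics/c0v.png',np.hstack([cv2.resize(im,(400,333)),cv2.resize(s,(400,333),interpolation=cv2.INTER_CUBIC)])[:,:,::-1])
E
```

```text
time_s: 13.35
position: [0.5144, 0.2542, 0.03]
tcp_rot: [[-0.892, -0.217, 0.396], [-0.198, 0.976, 0.088], [-0.405, -0.0, -0.914]]
ft_force: [0.4, -0.1, 0.6]
opening: 0.0373
grasp_force: 0.0
time_s: 13.85
position: [0.5146, 0.2544, 0.0303]
tcp_rot: [[-0.892, -0.217, 0.396], [-0.198, 0.976, 0.088], [-0.406, -0.0, -0.914]]
ft_force: [0.3, 1.0, -0.8]
opening: 0.017
grasp_force: 30.0
```

View pics/c0v.png

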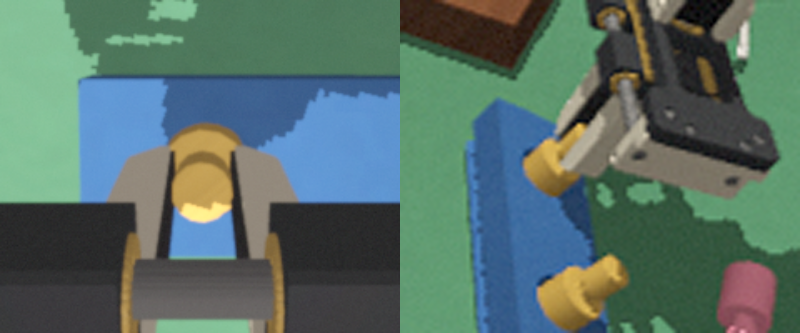

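The view shows the knob squarely between the fingers, tips just above the body (knob centre at about (203,185) in the left half), and the side view agrees. The tips lie about 24 mm short of the reported TCP. I'll pull out along the weight's axis.

```bash
python3 -m creep '{"slide":[[0.001,0,-0.005],[0.002,0,-0.01],[0.003,0,-0.015],[0.005,0,-0.025],[0.007,0,-0.035],[0.0088,0,-0.045],[0.0088,0,-0.045]],"rot":[[0,0,0],[0,0,0],[0,0,0],[0,0,0],[0,0,0],[0,0,0],[0,0,0]],"claw":[-1,-1,-1,-1,-1,-1,-1]}'
python3 - <<'E'
from h import *
# above the block: block geometry
yaw=-15.24;mid=np.array([.5778,.0094]);Rz=R.from_euler('z',yaw,degrees=True).as_matrix()[:2,:2]
for n,q in(("p0",(-.0297,-.0566)),("p3",(.0303,-.0566)),("centre",(.0004,-.0026)),("p0 seen",(-.0295,-.0570))):print(n,(mid+Rz@q).round(4))
s=bot.read_state();p=s["position"]
go(p+[-.02,-.06,.1],down(-15.24,-9))
E
```

```text
time_s: 14.65
position: [0.4887, 0.2487, 0.0694]
tcp_rot: [[-0.891, -0.217, 0.398], [-0.198, 0.976, 0.088], [-0.408, -0.0, -0.913]]
ft_force: [0.8, 0.2, -1.5]
opening: 0.0174
grasp_force: 30.0
p0 [ 0.5343 -0.0374]
p3 [ 0.5922 -0.0532]
centre [0.5775 0.0068]
p0 seen [ 0.5344 -0.0378]
slide [-0.0111, -0.0542, -0.1046] rot [3.68, 32.41, 27.92] rows>= 5.0 t 14.65
```

```bash
python3 -m creep '{"slide":[[-0.01,0,-0.05],[-0.011,-0.054,-0.105],[-0.011,-0.054,-0.105],[-0.011,-0.054,-0.105],[-0.011,-0.054,-0.105],[-0.011,-0.054,-0.105],[-0.011,-0.054,-0.105],[-0.011,-0.054,-0.105],[-0.011,-0.054,-0.105]],"rot":[[0,0,0],[3.7,32.4,27.9],[3.7,32.4,27.9],[3.7,32.4,27.9],[3.7,32.4,27.9],[3.7,32.4,27.9],[3.7,32.4,27.9],[3.7,32.4,27.9],[3.7,32.4,27.9]],"claw":[-1,-1,-1,-1,-1,-1,-1,-1,-1]}'
cat >held.py <<'E'
from h import *
import sys
im,K,T=snap('wrist',sys.argv[1]);hsv=cv2.cvtColor(im,cv2.COLOR_RGB2HSV);m=cv2.inRange(hsv,(10,90,40),(32,255,255))
w=np.zeros_like(m);w[150:275,270:375]=m[150:275,270:375]
c=max(cv2.findContours(w,cv2.RETR_EXTERNAL,cv2.CHAIN_APPROX_NONE)[0],key=cv2.contourArea);print(cv2.boundingRect(c))
b=np.zeros_like(m);cv2.drawContours(b,[c],-1,1,-1)
for v in range(150,276,4):
    x=np.nonzero(b[v])[0]
    if len(x):print(v,x.min(),x.max(),len(x),end=" | ")
E
python3 held.py h1; python3 -c "
from h import *
im,K,T=snap('side','h1s');hsv=cv2.cvtColor(im,cv2.COLOR_RGB2HSV);m=cv2.inRange(hsv,(10,90,60),(30,255,255))
print()
s=bot.read_state();print(s['position'].round(4),[proj(K,T,s['position']+d*s['tcp_rot'][:,2]).round(1).tolist() for d in(-.05,0)])
for c in cv2.findContours(m,cv2.RETR_EXTERNAL,cv2.CHAIN_APPROX_NONE)[0]:
  if cv2.contourArea(c)>60: print(cv2.boundingRect(c),cv2.contourArea(c),cv2.minAreaRect(c))
"
```

```text
time_s: 15.55
position: [0.468, 0.1889, 0.168]
tcp_rot: [[-0.953, 0.261, -0.152], [0.258, 0.965, 0.04], [0.157, -0.001, -0.988]]
ft_force: [0.5, -0.2, -1.5]
opening: 0.0172
grasp_force: 30.0
(302, 222, 43, 53)
222 318 327 10 | 226 310 336 27 | 230 305 340 36 | 234 303 343 41 | 238 302 340 39 | 242 304 338 35 | 246 304 338 35 | 250 304 338 35 | 254 304 338 35 | 258 303 339 37 | 262 302 339 38 | 266 302 340 39 | 270 302 339 38 | 274 306 338 33 | 
[0.4678 0.1891 0.1686] [[376.8, 177.8], [377.6, 199.7]]
(341, 292, 28, 22) 334.0 ((355.1538391113281, 301.73077392578125), (16.91835594177246, 27.180309295654297), 56.3099365234375)
(238, 215, 17, 27) 328.5 ((246.25, 228.25), (25.951412200927734, 15.460415840148926), 83.6598129272461)
(380, 121, 18, 26) 61.5 ((392.5843200683594, 136.36517333984375), (12.401975631713867, 28.619945526123047), 32.00538635253906)
(367, 65, 273, 335) 52093.5 ((502.9999694824219, 231.99996948242188), (333.99993896484375, 271.99993896484375), 90.0)
(12, 55, 352, 345) 20511.0 ((214.3572235107422, 256.4256896972656), (150.6820526123047, 471.73089599609375), 37.16620635986328)
```

The silhouette arc places the weight's base at tool (-9, 0, +3) mm, tilted 11° in the grip, so a -10.5° tool tilt stands it upright. Next I'll go over pocket 3.

```bash
cat >pl.py <<'E'
from h import *
def over(xy,zbase,b,tilt,yaw=-15.24):
    Rt=down(yaw,tilt);return np.array([xy[0],xy[1],zbase])-Rt@np.array(b),Rt
E
python3 - <<'E'
from pl import *
b=(-.009,.0003,.003)
go(*over((.5922,-.0532),.15,b,-10.5));go(*over((.5922,-.0532),.06,b,-10.5))
E
```

```text
slide [-0.1752, -0.2017, -0.0134] rot [-0.07, 1.49, 0.09] rows>= 5.3 t 15.65
slide [-0.1893, -0.2016, 0.0755] rot [-0.07, 1.49, 0.09] rows>= 5.7 t 15.65
```

```bash
python3 -m creep '{"slide":[[-0.175,-0.202,-0.013],[-0.175,-0.202,-0.013],[-0.175,-0.202,-0.013],[-0.175,-0.202,-0.013],[-0.175,-0.202,-0.013],[-0.175,-0.202,-0.013],[-0.175,-0.202,-0.013],[-0.179,-0.202,0.015],[-0.184,-0.202,0.045],[-0.189,-0.202,0.07],[-0.189,-0.202,0.075],[-0.189,-0.202,0.075],[-0.189,-0.202,0.075]],"rot":[[0,1.5,0],[0,1.5,0],[0,1.5,0],[0,1.5,0],[0,1.5,0],[0,1.5,0],[0,1.5,0],[0,1.5,0],[0,1.5,0],[0,1.5,0],[0,1.5,0],[0,1.5,0],[0,1.5,0]],"claw":[-1,-1,-1,-1,-1,-1,-1,-1,-1,-1,-1,-1,-1]}'
python3 held.py h2; python3 - <<'E'
from pl import *
print()
b=(-.009,.0003,.003)
_,K,T=load("h2")
# where pocket rim centre projects, and rim ends along tool x and y
for q in([.5922,-.0532,.044],[.5343,-.0374,.044]):print(proj(K,T,q).round(1))
go(*over((.5922,-.0532),.048,b,-10.5));go(*over((.5922,-.0532),.012,b,-10.5))
E
```

```text
time_s: 16.95
position: [0.585, -0.0514, 0.0664]
tcp_rot: [[-0.949, 0.262, -0.175], [0.258, 0.965, 0.046], [0.181, -0.001, -0.983]]
ft_force: [0.3, 0.4, -2.1]
opening: 0.0172
grasp_force: 30.0
(270, 150, 105, 125)
150 270 374 60 | 154 270 374 58 | 158 270 374 62 | 162 270 374 65 | 166 270 374 72 | 170 270 373 81 | 174 270 374 105 | 178 270 374 105 | 182 270 374 104 | 186 274 374 101 | 190 274 374 101 | 194 276 374 99 | 198 274 374 101 | 202 274 374 101 | 206 270 374 105 | 210 270 374 105 | 214 270 374 105 | 218 270 374 105 | 222 270 374 105 | 226 270 374 105 | 230 270 374 105 | 234 270 374 105 | 238 270 374 87 | 242 270 374 58 | 246 270 374 47 | 250 271 374 42 | 254 270 374 39 | 258 303 374 38 | 262 302 339 38 | 266 302 340 39 | 270 302 339 38 | 274 304 338 35 | 
[322.2 238.1]
[322.5 148.4]
slide [-0.0013, 0.0001, 0.014] rot [-0.08, 0.1, 0.04] rows>= 0.3 t 17.0
slide [-0.0078, 0.0001, 0.0494] rot [-0.08, 0.1, 0.04] rows>= 1.0 t 17.0
```

```bash
python3 -m creep '{"slide":[[-0.001,0,0.004],[-0.001,0,0.008],[-0.001,0,0.012],[-0.0015,0,0.015],[-0.002,0,0.017],[-0.002,0,0.019],[-0.0025,0,0.021],[-0.0025,0,0.021]],"rot":[[0,0,0],[0,0,0],[0,0,0],[0,0,0],[0,0,0],[0,0,0],[0,0,0],[0,0,0]],"claw":[-1,-1,-1,-1,-1,-1,-1,-1]}'
```

```text
time_s: 17.8
position: [0.5828, -0.0518, 0.0432]
tcp_rot: [[-0.948, 0.263, -0.178], [0.259, 0.965, 0.047], [0.184, -0.001, -0.983]]
ft_force: [0.7, -0.2, -2.0]
opening: 0.0174
grasp_force: 30.0
```

```bash
python3 - <<'E'
from pl import *
go(*over((.5922,-.0532),.022,(-.009,.0003,.003),-10.5))
E
python3 -m creep '{"slide":[[-0.001,0,0.003],[-0.0015,0,0.006],[-0.002,0,0.008],[-0.002,0,0.008]],"rot":[[0,0,0],[0,0,0],[0,0,0],[0,0,0]],"claw":[-1,-1,-1,-1]}'
```

```text
slide [-0.0042, 0.0008, 0.0161] rot [-0.08, -0.11, -0.02] rows>= 0.3 t 17.8
time_s: 18.2
position: [0.5831, -0.0519, 0.0348]
tcp_rot: [[-0.948, 0.263, -0.178], [0.259, 0.965, 0.047], [0.184, -0.001, -0.983]]
ft_force: [0.2, 0.3, -1.7]
opening: 0.017
grasp_force: 30.0
```

```bash
python3 -m creep '{"slide":[[-0.001,0,0.003],[-0.0015,0,0.006],[-0.002,0,0.009],[-0.0025,0,0.012],[-0.0025,0,0.012]],"rot":[[0,0,0],[0,0,0],[0,0,0],[0,0,0],[0,0,0]],"claw":[-1,-1,-1,-1,-1]}'
python3 -m creep '{"slide":[[-0.0003,0,0.002],[-0.0005,0,0.003],[-0.0005,0,0.003]],"rot":[[0,0,0],[0,0,0],[0,0,0]],"claw":[-1,-1,-1]}'
```

```text
time_s: 18.7
position: [0.5832, -0.0519, 0.0224]
tcp_rot: [[-0.948, 0.263, -0.179], [0.259, 0.965, 0.047], [0.185, -0.001, -0.983]]
ft_force: [-0.6, -0.1, -1.5]
opening: 0.0172
grasp_force: 30.0
time_s: 19.0
position: [0.5843, -0.0521, 0.0216]
tcp_rot: [[-0.949, 0.263, -0.176], [0.259, 0.965, 0.047], [0.182, -0.001, -0.983]]
ft_force: [-1.5, 0.3, 7.2]
opening: 0.017
grasp_force: 30.0
```

Contact is at the pocket floor, where expected. I'll release and rise along the weight's axis.

```bash
python3 -m creep '{"slide":[[0,0,0],[0,0,0],[0,0,0],[0.004,0,-0.02],[0.009,0,-0.05],[0.018,0,-0.098],[0.027,0,-0.145],[0.027,0,-0.145],[0.027,0,-0.145]],"rot":[[0,0,0],[0,0,0],[0,0,0],[0,0,0],[0,0,0],[0,0,0],[0,0,0],[0,0,0],[0,0,0]],"claw":[-0.4,-0.4,-0.4,-0.4,-0.4,-0.4,-0.2,-0.2,-0.2]}'
python3 - <<'E'
from h import *
im,K,T=snap('wrist','p1');hsv=cv2.cvtColor(im,cv2.COLOR_RGB2HSV);m=cv2.inRange(hsv,(15,110,130),(32,255,255))
print("pred knob tops p3,p4",proj(K,T,[.5922,-.0532,.066]).round(1),proj(K,T,[.6064,-.0011,.066]).round(1),proj(K,T,[.5343,-.0374,.044]).round(1))
for c in cv2.findContours(m,cv2.RETR_EXTERNAL,cv2.CHAIN_APPROX_NONE)[0]:
  if 80<cv2.contourArea(c)<5000: print(cv2.boundingRect(c),cv2.contourArea(c))
# grasp spare1: same tool offsets as the first grasp, shifted by the measured spare0->spare1 vector
p=np.array([.5146,.2544,.0303]);Rt=down(12.6,24)
d=.0895*np.array([-np.sin(np.radians(12.6)),np.cos(np.radians(12.6)),0]);print("target",p+d)
a=-down(12.6,35)[:,2];go(p+d+.06*a+[0,0,.05],Rt);go(p+d+.05*a,Rt)
E
```

```text
time_s: 19.9
position: [0.5845, -0.0521, 0.1686]
tcp_rot: [[-0.949, 0.263, -0.175], [0.259, 0.965, 0.046], [0.181, -0.001, -0.984]]
ft_force: [-0.6, 0.3, -1.3]
opening: 0.037
grasp_force: 0.0
pred knob tops p3,p4 [322.9 220.8] [382.2 220.8] [322.9 155.3]
(572, 292, 37, 14) 349.5
(419, 204, 32, 28) 639.0
(364, 203, 29, 29) 599.0
(309, 202, 28, 31) 615.5
(364, 141, 30, 30) 660.5
(420, 140, 35, 31) 745.5
(270, 0, 79, 20) 718.5
target [0.49507618 0.34174455 0.0303    ]
slide [0.2085, 0.3405, 0.0767] rot [-3.37, -33.94, -28.06] rows>= 8.1 t 19.95
slide [0.1928, 0.3432, 0.133] rot [-3.37, -33.94, -28.06] rows>= 8.3 t 19.95
```

Pocket 3 is filled: its blob lines up with the other weights' blobs in that row. Now the second spare, with the same grasp offsets.

```bash
python3 -m creep '{"slide":[[0.208,0.34,0.03],[0.208,0.34,0.03],[0.208,0.34,0.077],[0.208,0.34,0.077],[0.208,0.34,0.077],[0.208,0.34,0.077],[0.208,0.34,0.077],[0.208,0.34,0.077],[0.208,0.34,0.077],[0.208,0.34,0.077],[0.193,0.343,0.133],[0.193,0.343,0.133],[0.193,0.343,0.133],[0.193,0.343,0.133]],"rot":[[-3.4,-33.9,-28],[-3.4,-33.9,-28],[-3.4,-33.9,-28],[-3.4,-33.9,-28],[-3.4,-33.9,-28],[-3.4,-33.9,-28],[-3.4,-33.9,-28],[-3.4,-33.9,-28],[-3.4,-33.9,-28],[-3.4,-33.9,-28],[-3.4,-33.9,-28],[-3.4,-33.9,-28],[-3.4,-33.9,-28],[-3.4,-33.9,-28]],"claw":[-0.2,-0.2,-0.2,-0.2,-0.2,-0.2,-0.2,-0.2,-0.2,-0.2,-0.2,-0.2,-0.2,-0.2]}'
python3 - <<'E'
from h import *
p=np.array([.5146,.2544,.0303]);Rt=down(12.6,24);a=-down(12.6,35)[:,2]
d=.0895*np.array([-np.sin(np.radians(12.6)),np.cos(np.radians(12.6)),0]);go(p+d,Rt)
im,K,T=snap('wrist','q1');hsv=cv2.cvtColor(im,cv2.COLOR_RGB2HSV);m=cv2.inRange(hsv,(10,90,50),(30,255,255))
for c in cv2.findContours(m,cv2.RETR_EXTERNAL,cv2.CHAIN_APPROX_NONE)[0]:
  if 300<cv2.contourArea(c)<5000: print(cv2.boundingRect(c),cv2.contourArea(c))
B=np.array([.5122,.2544,.0464]);print("pred bodytop",proj(K,T,B+d).round(1),"grasp-pose-relative",)
print(bot.read_state()['joints'].round(2))
E
```

```text
time_s: 21.35
position: [0.4683, 0.3342, 0.0725]
tcp_rot: [[-0.892, -0.215, 0.397], [-0.197, 0.977, 0.088], [-0.407, 0.0, -0.913]]
ft_force: [0.9, 0.6, -0.0]
opening: 0.0373
grasp_force: 0.0
slide [-0.0082, 0.0016, 0.0498] rot [-0.05, 0.01, -0.16] rows>= 1.0 t 21.35
(54, 384, 44, 16) 549.5
(399, 290, 20, 71) 706.0
(224, 289, 21, 71) 721.5
(305, 213, 42, 43) 1366.5
pred bodytop [325.1 233. ] grasp-pose-relative
[ 0.51  0.22  2.01 -0.24  0.52 -1.1 ]
```

```bash
python3 -m creep '{"slide":[[-0.002,0.0016,0.015],[-0.005,0.0016,0.03],[-0.007,0.0016,0.042],[-0.0082,0.0016,0.05],[-0.0082,0.0016,0.05],[-0.0082,0.0016,0.05]],"rot":[[0,0,0],[0,0,0],[0,0,0],[0,0,0],[0,0,0],[0,0,0]],"claw":[-0.2,-0.2,-0.2,-0.2,-0.2,-0.2]}'
python3 -m creep '{"slide":[[0,0,0],[0,0,0],[0,0,0],[0,0,0],[0,0,0]],"rot":[[0,0,0],[0,0,0],[0,0,0],[0,0,0],[0,0,0]],"claw":[-1,-1,-1,-1,-1]}'
```

```text
time_s: 22.0
position: [0.4941, 0.3428, 0.0296]
tcp_rot: [[-0.892, -0.217, 0.397], [-0.198, 0.976, 0.089], [-0.407, 0.0, -0.914]]
ft_force: [-0.7, -0.1, 0.1]
opening: 0.0374
grasp_force: 0.0
time_s: 22.5
position: [0.4941, 0.3431, 0.0298]
tcp_rot: [[-0.892, -0.217, 0.397], [-0.198, 0.976, 0.089], [-0.407, 0.001, -0.913]]
ft_force: [-2.6, -0.6, 2.4]
opening: 0.0172
grasp_force: 30.0
```

Same grip opening as before (17.2 mm). I'll lift, turn upright and measure the base.

```bash
python3 -m creep '{"slide":[[0.001,0,-0.005],[0.002,0,-0.01],[0.003,0,-0.015],[0.005,0,-0.025],[0.007,0,-0.035],[0.0088,0,-0.045],[0.0088,0,-0.045]],"rot":[[0,0,0],[0,0,0],[0,0,0],[0,0,0],[0,0,0],[0,0,0],[0,0,0]],"claw":[-1,-1,-1,-1,-1,-1,-1]}'
python3 -m creep '{"slide":[[-0.01,0,-0.05],[-0.011,-0.054,-0.105],[-0.011,-0.054,-0.105],[-0.011,-0.054,-0.105],[-0.011,-0.054,-0.105],[-0.011,-0.054,-0.105],[-0.011,-0.054,-0.105],[-0.011,-0.054,-0.105],[-0.011,-0.054,-0.105]],"rot":[[0,0,0],[3.9,34,27.9],[3.9,34,27.9],[3.9,34,27.9],[3.9,34,27.9],[3.9,34,27.9],[3.9,34,27.9],[3.9,34,27.9],[3.9,34,27.9]],"claw":[-1,-1,-1,-1,-1,-1,-1,-1,-1]}'
python3 held.py k1
python3 - <<'E'
from pl import *
print()
b=(-.009,.0003,.008)
go(*over((.5343,-.0374),.15,b,-10.5));go(*over((.5343,-.0374),.055,b,-10.5))
E
```

```text
time_s: 23.2
position: [0.4682, 0.3375, 0.0686]
tcp_rot: [[-0.891, -0.218, 0.398], [-0.198, 0.976, 0.09], [-0.409, 0.001, -0.913]]
ft_force: [0.3, 0.5, -2.0]
opening: 0.0173
grasp_force: 30.0
time_s: 24.1
position: [0.4474, 0.2773, 0.1669]
tcp_rot: [[-0.949, 0.26, -0.179], [0.258, 0.965, 0.038], [0.182, -0.01, -0.983]]
ft_force: [-0.3, 0.3, -2.6]
opening: 0.0173
grasp_force: 30.0
(301, 225, 42, 50)
226 315 328 14 | 230 308 335 28 | 234 303 340 38 | 238 302 340 39 | 242 304 338 35 | 246 304 338 35 | 250 304 338 35 | 254 303 339 37 | 258 302 340 39 | 262 302 340 39 | 266 303 339 37 | 270 304 338 35 | 274 305 337 33 | 
slide [-0.1579, -0.2816, -0.0184] rot [-0.59, 0.01, 0.06] rows>= 6.5 t 24.15
slide [-0.1752, -0.2806, 0.075] rot [-0.59, 0.01, 0.06] rows>= 6.8 t 24.15
```

```bash
python3 - <<'E'
from pl import *
b=(-.0107,-.0004,.008)
go(*over((.5343,-.0374),.14,b,-12.5));go(*over((.5343,-.0374),.055,b,-12.5))
E
```

```text
slide [-0.1583, -0.2808, -0.009] rot [-0.59, 2.01, 0.05] rows>= 6.4 t 24.15
slide [-0.1738, -0.2799, 0.0746] rot [-0.59, 2.01, 0.05] rows>= 6.8 t 24.15
```

```bash
python3 -m creep '{"slide":[[-0.158,-0.281,-0.009],[-0.158,-0.281,-0.009],[-0.158,-0.281,-0.009],[-0.158,-0.281,-0.009],[-0.158,-0.281,-0.009],[-0.158,-0.281,-0.009],[-0.158,-0.281,-0.009],[-0.158,-0.281,-0.009],[-0.162,-0.281,0.015],[-0.168,-0.28,0.045],[-0.174,-0.28,0.07],[-0.174,-0.28,0.075],[-0.174,-0.28,0.075],[-0.174,-0.28,0.075]],"rot":[[-0.6,2,0],[-0.6,2,0],[-0.6,2,0],[-0.6,2,0],[-0.6,2,0],[-0.6,2,0],[-0.6,2,0],[-0.6,2,0],[-0.6,2,0],[-0.6,2,0],[-0.6,2,0],[-0.6,2,0],[-0.6,2,0],[-0.6,2,0]],"claw":[-1,-1,-1,-1,-1,-1,-1,-1,-1,-1,-1,-1,-1,-1]}'
python3 - <<'E'
from pl import *
b=(-.0107,-.0004,.008)
s=bot.read_state();print("base now",(s["position"]+s["tcp_rot"]@b).round(4))
go(*over((.5343,-.0374),.040,b,-12.5));go(*over((.5343,-.0374),.014,b,-12.5))
E
```

```text
time_s: 25.55
position: [0.527, -0.0346, 0.0661]
tcp_rot: [[-0.942, 0.263, -0.208], [0.257, 0.965, 0.057], [0.215, 0.0, -0.977]]
ft_force: [1.0, 0.3, -2.4]
opening: 0.0173
grasp_force: 30.0
base now [ 0.5353 -0.0373  0.056 ]
slide [-0.0025, -0.0004, 0.0158] rot [0.01, 0.08, -0.0] rows>= 0.3 t 25.55
slide [-0.0081, -0.0004, 0.0412] rot [0.01, 0.08, -0.0] rows>= 0.8 t 25.55
```

```bash
python3 -m creep '{"slide":[[-0.001,0,0.004],[-0.0015,0,0.008],[-0.002,0,0.011],[-0.0025,0,0.013],[-0.003,0,0.015],[-0.003,0,0.017],[-0.0035,0,0.019],[-0.0035,0,0.019]],"rot":[[0,0,0],[0,0,0],[0,0,0],[0,0,0],[0,0,0],[0,0,0],[0,0,0],[0,0,0]],"claw":[-1,-1,-1,-1,-1,-1,-1,-1]}'
```

```text
time_s: 26.35
position: [0.5254, -0.0349, 0.0449]
tcp_rot: [[-0.941, 0.264, -0.21], [0.258, 0.964, 0.058], [0.218, 0.0, -0.976]]
ft_force: [-0.0, 0.1, -1.7]
opening: 0.0174
grasp_force: 30.0
```

```bash
python3 -m creep '{"slide":[[-0.001,0,0.004],[-0.0015,0,0.008],[-0.002,0,0.012],[-0.003,0,0.015],[-0.0035,0,0.018],[-0.004,0,0.02],[-0.004,0,0.02]],"rot":[[0,0,0],[0,0,0],[0,0,0],[0,0,0],[0,0,0],[0,0,0],[0,0,0]],"claw":[-1,-1,-1,-1,-1,-1,-1]}'
python3 -m creep '{"slide":[[-0.0003,0,0.0015],[-0.0006,0,0.003],[-0.0006,0,0.003]],"rot":[[0,0,0],[0,0,0],[0,0,0]],"claw":[-1,-1,-1]}'
```

```text
time_s: 27.05
position: [0.525, -0.0348, 0.0245]
tcp_rot: [[-0.941, 0.264, -0.21], [0.258, 0.964, 0.058], [0.218, 0.0, -0.976]]
ft_force: [0.2, 0.1, -2.0]
opening: 0.0168
grasp_force: 30.0
time_s: 27.35
position: [0.5254, -0.0349, 0.0219]
tcp_rot: [[-0.942, 0.264, -0.209], [0.258, 0.964, 0.057], [0.217, 0.0, -0.976]]
ft_force: [0.2, -0.7, -1.0]
opening: 0.0171
grasp_force: 30.0
```

```bash
python3 -m creep '{"slide":[[-0.0002,0,0.001],[-0.0004,0,0.002],[-0.0004,0,0.002]],"rot":[[0,0,0],[0,0,0],[0,0,0]],"claw":[-1,-1,-1]}'
python3 -m creep '{"slide":[[0,0,0],[0,0,0],[0,0,0],[0.004,0,-0.02],[0.01,0,-0.049],[0.02,0,-0.098],[0.03,0,-0.145],[0.03,0,-0.145],[0.03,0,-0.145]],"rot":[[0,0,0],[0,0,0],[0,0,0],[0,0,0],[0,0,0],[0,0,0],[0,0,0],[0,0,0],[0,0,0]],"claw":[-0.4,-0.4,-0.4,-0.4,-0.4,-0.4,-0.2,-0.2,-0.2]}'
python3 - <<'E'
from h import *
go([.56,-.37,.22],down(9.5))
E
```

```text
time_s: 27.65
position: [0.5262, -0.0352, 0.0215]
tcp_rot: [[-0.942, 0.264, -0.207], [0.258, 0.964, 0.057], [0.215, 0.0, -0.977]]
ft_force: [-0.0, 0.1, 9.1]
opening: 0.0173
grasp_force: 30.0
time_s: 28.55
position: [0.5279, -0.0356, 0.1686]
tcp_rot: [[-0.942, 0.264, -0.207], [0.258, 0.964, 0.057], [0.215, 0.0, -0.977]]
ft_force: [-0.3, 0.4, -0.1]
opening: 0.0373
grasp_force: 0.0
slide [-0.1054, -0.314, -0.0758] rot [2.69, -12.21, -24.72] rows>= 6.8 t 28.55
```

Both weights are released. I'll verify that, then view the plate from two places.

```bash
python3 - <<'E'
from h import *
im,K,T=snap('wrist','p2');hsv=cv2.cvtColor(im,cv2.COLOR_RGB2HSV);m=cv2.inRange(hsv,(15,110,130),(32,255,255))
Rz=R.from_euler('z',-15.24,degrees=True).as_matrix()
for i in range(6):
    q=np.array([.5775,.0068,0])+Rz@[(-.03,.03)[i//3],(-.054,0,.054)[i%3],.066];print(i,proj(K,T,q).round(1),end=" ")
print()
for c in cv2.findContours(m,cv2.RETR_EXTERNAL,cv2.CHAIN_APPROX_NONE)[0]:
  if 80<cv2.contourArea(c)<5000: print(cv2.boundingRect(c),cv2.contourArea(c))
print(bot.read_state()['joints'].round(2))
go([.58,-.29,.2],down(-6))
E
```

```text
0 [321.7 223.5] 1 [381.  223.5] 2 [440.3 223.4] 3 [321.7 288.2] 4 [380.3 288.2] 5 [438.9 288.2] 
(552, 343, 44, 47) 1315.5
(409, 299, 9, 60) 193.0
(225, 299, 10, 60) 226.5
(306, 265, 31, 34) 762.5
(417, 206, 34, 30) 730.0
(362, 206, 30, 30) 681.0
(307, 206, 30, 31) 683.0
(225, 128, 56, 88) 1856.0
(205, 104, 55, 27) 429.5
(212, 82, 45, 24) 284.0
(270, 60, 78, 37) 1452.5
(188, 47, 62, 31) 542.5
(12, 23, 154, 49) 842.5
(207, 21, 35, 29) 120.5
(165, 0, 72, 48) 657.0
[-0.28  0.39  1.43 -0.    1.54 -1.58]
slide [-0.1085, -0.2316, -0.0579] rot [1.03, -12.57, -9.28] rows>= 5.2 t 28.6
```

Pockets 0, 1 and 2 show matching blobs in line, and pocket 3 as well. Now the plate.

```bash
python3 -m creep '{"slide":[[-0.108,-0.232,-0.058],[-0.108,-0.232,-0.058],[-0.108,-0.232,-0.058],[-0.108,-0.232,-0.058],[-0.108,-0.232,-0.058],[-0.108,-0.232,-0.058],[-0.108,-0.232,-0.058],[-0.108,-0.232,-0.058]],"rot":[[1,-12.6,-9.3],[1,-12.6,-9.3],[1,-12.6,-9.3],[1,-12.6,-9.3],[1,-12.6,-9.3],[1,-12.6,-9.3],[1,-12.6,-9.3],[1,-12.6,-9.3]],"claw":[-0.2,-0.2,-0.2,-0.2,-0.2,-0.2,-0.2,-0.2]}'
python3 -c "
from h import *
snap('wrist','w1')"
python3 -m creep '{"slide":[[0,-0.08,0],[0,-0.08,0],[0,-0.08,0],[0,-0.08,0],[0,-0.08,0]],"rot":[[0,0,0],[0,0,0],[0,0,0],[0,0,0],[0,0,0]],"claw":[-0.2,-0.2,-0.2,-0.2,-0.2]}'
cat >plm.py <<'E'
from h import *
for n in("w1","w2"):
    im,K,T=load(n);hsv=cv2.cvtColor(im,cv2.COLOR_RGB2HSV)
    for nm,m in(("white",cv2.inRange(hsv,(0,0,150),(180,60,255))),("dark",cv2.inRange(hsv,(0,0,0),(180,255,70))),):
        m[250:]=0
        for c in cv2.findContours(m,cv2.RETR_CCOMP,cv2.CHAIN_APPROX_NONE)[0]:
            if cv2.contourArea(c)>60:
                r=cv2.minAreaRect(c);print(n,nm,cv2.boundingRect(c),cv2.contourArea(c),np.round(r[0],1),np.round(r[1],1),round(r[2],1))
    for nm,q in(("handle",[.478,-.318,.053]),("hA",[.582,-.344,.006]),("hB",[.381,-.323,.006])):print(nm,proj(K,T,q).round(0))
E
python3 -c "
from h import *
snap('wrist','w2')"; python3 plm.py
```

```text
time_s: 29.4
position: [0.579, -0.2887, 0.1988]
tcp_rot: [[-0.995, 0.104, -0.002], [0.104, 0.995, 0.003], [0.002, 0.003, -1.0]]
ft_force: [0.6, 0.0, 0.5]
opening: 0.0372
grasp_force: 0.0
time_s: 29.95
position: [0.5719, -0.3675, 0.2009]
tcp_rot: [[-0.995, 0.102, 0.001], [0.102, 0.995, 0.001], [-0.001, 0.001, -1.0]]
ft_force: [0.6, -0.1, 0.4]
opening: 0.0368
grasp_force: 0.0
w1 white (273, 63, 5, 58) 108.5 [275.4  91.5] [57.1  3.7] 88.3
w1 white (213, 0, 115, 202) 8896.5 [270.  100.5] [201. 114.] 90.0
w1 white (270, 181, 12, 11) 78.0 [275.5 185.5] [9.9 9.9] 45.0
w1 white (0, 0, 101, 182) 11182.5 [50.  90.5] [181. 100.] 90.0
w1 dark (464, 0, 142, 185) 6949.0 [524.9  82.1] [ 63.2 224.4] 32.2
w1 dark (0, 0, 110, 187) 857.0 [27.6 89.8] [166.3 115.1] 70.9
handle [279.  81.]
hA [274. 181.]
hB [267. -17.]
w2 white (339, 130, 7, 24) 75.5 [342.  141.5] [23.  6.] 90.0
w2 white (292, 0, 114, 200) 7953.5 [348.5  99.5] [199. 113.] 90.0
w2 white (338, 179, 11, 11) 76.0 [343.5 183.5] [9.9 9.9] 45.0
w2 white (0, 0, 172, 203) 25313.5 [ 85.5 101. ] [202. 171.] 90.0
w2 dark (532, 69, 63, 114) 2829.5 [562.1 122. ] [ 26.9 121.1] 19.3
w2 dark (589, 0, 35, 41) 573.0 [597.6  12.6] [23.6 52.5] 41.6
w2 dark (0, 0, 179, 206) 833.0 [ 64.3 100.9] [160.6 187.8] 71.6
handle [364.  80.]
hA [342. 179.]
hB [346. -18.]
```

```bash
python3 - <<'E'
from h import *
for n,u0 in(("w1",255),("w2",325)):
    im,K,T=load(n)
    for v in(20,40,60,80,100,120,140):
        print(n,v,[ "%d,%d,%d"%tuple(im[v,u]) for u in range(u0,u0+58,3)])
E
```

```text
w1 20 ['194,117,111', '212,212,208', '213,212,208', '215,213,210', '214,214,210', '214,212,207', '214,213,210', '214,214,211', '214,215,213', '215,215,212', '168,161,160', '183,45,37', '185,45,38', '184,44,38', '184,44,36', '185,41,36', '186,45,38', '185,45,33', '187,48,41', '185,40,34']
w1 40 ['191,66,61', '214,213,212', '214,214,212', '215,215,213', '214,214,213', '216,216,213', '216,216,213', '214,214,216', '215,215,216', '215,216,214', '191,188,189', '183,45,39', '189,47,40', '190,49,43', '187,45,36', '187,46,39', '187,46,40', '186,41,33', '191,49,40', '190,50,40']
w1 60 ['189,42,33', '210,55,50', '213,57,50', '214,61,55', '214,61,54', '192,46,39', '69,22,22', '85,79,75', '140,131,129', '137,127,126', '133,123,122', '110,26,20', '120,27,25', '192,49,41', '191,44,38', '191,46,44', '191,47,40', '192,44,37', '192,48,41', '192,48,39']
w1 80 ['192,43,34', '205,53,46', '215,64,58', '215,62,56', '215,65,57', '206,55,49', '138,110,109', '179,176,177', '138,130,127', '134,126,122', '139,130,127', '108,23,20', '116,22,20', '191,47,40', '191,44,35', '190,45,39', '191,43,34', '193,47,39', '1
[... 2122 characters left out ...]
7,51', '209,50,45', '141,127,124', '110,29,25', '117,26,25', '188,45,40', '191,49,40', '190,44,42', '188,45,39', '189,47,39', '189,49,39']
w2 120 ['107,21,18', '109,27,22', '110,53,50', '136,128,126', '137,128,124', '137,128,125', '120,23,19', '134,32,31', '131,26,24', '133,29,26', '129,33,32', '135,118,115', '110,26,17', '112,24,23', '109,25,14', '110,22,20', '110,22,19', '111,21,21', '108,18,14', '109,16,21']
w2 140 ['110,27,24', '107,22,17', '115,75,71', '135,127,124', '136,128,125', '186,182,179', '215,214,209', '141,132,129', '138,129,126', '134,126,123', '137,128,126', '128,104,102', '108,25,21', '110,25,22', '107,19,18', '110,28,20', '108,22,18', '108,23,17', '109,25,21', '109,22,21']
```

```bash
python3 - <<'E'
from h import *
D={}
for n,(a,b) in(("w1",(250,285)),("w2",(336,372))):
    im,K,T=load(n);i=im.astype(int)
    m=((i[:,:,0]>198)&(i[:,:,1]<80)&(i[:,:,1]>48)).astype(np.uint8);m[:,:a]=0;m[:,b:]=0;m[170:]=0
    m=cv2.morphologyEx(m,cv2.MORPH_OPEN,np.ones((3,3)))
    c=max(cv2.findContours(m,cv2.RETR_EXTERNAL,cv2.CHAIN_APPROX_NONE)[0],key=cv2.contourArea)
    print(n,cv2.boundingRect(c),cv2.minAreaRect(c))
    for v in range(45,140,6):
        x=np.nonzero(m[v])[0]
        if len(x):print(v,x.min(),x.max(),end="|")
    print();D[n]=(K,T)
h,r=tri((*D["w1"],(275.5,185.5)),(*D["w2"],(343.5,183.5)));print("hole",h.round(4),np.round(r,4))
E
```

```text
w1 (257, 44, 16, 93) ((264.4828186035156, 90.01847076416016), (92.22691345214844, 12.527727127075195), 87.95458984375)
45 257 269|51 257 269|57 258 269|63 258 269|69 258 270|75 258 270|81 258 270|87 259 270|93 259 270|99 259 271|105 259 271|111 260 271|117 260 271|123 260 271|129 260 272|135 261 272|
w2 (344, 43, 14, 74) ((350.3412170410156, 79.50831604003906), (12.410941123962402, 73.27088165283203), 1.3971812725067139)
45 345 357|51 345 357|57 345 357|63 345 356|69 345 356|75 345 356|81 345 356|87 344 356|93 344 356|99 344 355|105 344 354|111 344 355|
hole [ 0.5877 -0.3432  0.0055] [0.0001 0.0001]
```

```bash
python3 - <<'E'
from h import *
_,K,T=load("w1");_,K2,T2=load("w2")
N=tri((K,T,(263,43.5)),(K2,T2,(351,42.5)));F=tri((K,T,(266.6,136.5)),(K2,T2,(349.2,134.5)))
for q in(N,F):print(q[0].round(4),np.round(q[1],4))
n,f=N[0],F[0];print("len",np.linalg.norm((f-n)[:2]),"mid",(n+f)/2,"ydir angle",np.degrees(np.arctan2(*(f-n)[1::-1])))
for z in(.06,):
    a=plane(K,T,(263,43.5),z);b=plane(K,T,(266.6,136.5),z);c=plane(K2,T2,(351,42.5),z);print("plane .06:",a.round(4),b.round(4),c.round(4),"mid",((a+b)/2).round(4),"len",np.linalg.norm(a-b),"ang",np.degrees(np.arctan2(*(b-a)[1::-1])))
    m=(a+b)/2;h=np.array([.5877,-.3432]);print("hole-mid",np.linalg.norm(h-m[:2]),np.degrees(np.arctan2(*(h-m[:2])[::-1])))
    yaw=np.degrees(np.arctan2(*(h-m[:2])[::-1]))
    go([m[0],m[1],.17],down(-6))
E
```

```text
[ 0.4453 -0.3279  0.0581] [0.0002 0.0002]
[ 0.5271 -0.3362  0.0612] [0.0001 0.0001]
len 0.08222905092627433 mid [ 0.48617923 -0.33203462  0.05966827] ydir angle -5.831482696875881
plane .06: [ 0.4455 -0.3276  0.06  ] [ 0.5273 -0.3364  0.06  ] [ 0.4457 -0.3281  0.06  ] mid [ 0.4864 -0.332   0.06  ] len 0.08231872732467659 ang -6.158670845911792
hole-mid 0.10193650481413707 -6.304221974370061
slide [0.0888, 0.0267, 0.031] rot [0.06, 0.06, 0.14] rows>= 2.0 t 30.0
```

The handle measures out well: top at z = 0.0597, length 82 mm, hole offset 101.9 mm. I'll grasp it with the real tips at about z = 0.04.

```bash
python3 -m creep '{"slide":[[0.0885,0.0265,0.03],[0.0885,0.0265,0.03],[0.0885,0.0265,0.05],[0.0885,0.0265,0.09],[0.0885,0.0265,0.13],[0.0885,0.0265,0.16],[0.0885,0.0265,0.18],[0.0885,0.0265,0.186],[0.0885,0.0265,0.186],[0.0885,0.0265,0.186]],"rot":[[0,0,0],[0,0,0],[0,0,0],[0,0,0],[0,0,0],[0,0,0],[0,0,0],[0,0,0],[0,0,0],[0,0,0]],"claw":[-0.2,-0.2,-0.2,-0.2,-0.2,-0.2,-0.2,-0.2,-0.2,-0.2]}'
python3 -m creep '{"slide":[[0,0,0],[0,0,0],[0,0,0],[0,0,0],[0,0,0]],"rot":[[0,0,0],[0,0,0],[0,0,0],[0,0,0],[0,0,0]],"claw":[-1,-1,-1,-1,-1]}'
```

```text
time_s: 31.0
position: [0.4874, -0.3345, 0.0161]
tcp_rot: [[-0.995, 0.103, 0.003], [0.103, 0.995, -0.001], [-0.003, -0.001, -1.0]]
ft_force: [0.2, -0.8, 0.4]
opening: 0.0371
grasp_force: 0.0
time_s: 31.5
position: [0.4868, -0.3335, 0.0155]
tcp_rot: [[-0.995, 0.104, 0.002], [0.104, 0.995, 0.001], [-0.002, 0.002, -1.0]]
ft_force: [1.1, 5.5, 5.5]
opening: 0.0138
grasp_force: 30.0
```

```bash
python3 -m creep '{"slide":[[0,0,-0.005],[0,0,-0.015],[0,0,-0.03],[0,0,-0.06],[0,0,-0.1],[0,0,-0.14],[0,0,-0.16],[0,0,-0.16],[0,0,-0.16]],"rot":[[0,0,0],[0,0,0],[0,0,0],[0,0,0],[0,0,0],[0,0,0],[0,0,0],[0,0,0],[0,0,0]],"claw":[-1,-1,-1,-1,-1,-1,-1,-1,-1]}'
cat >hole.py <<'E'
from h import *
import sys
im,K,T=snap('wrist',sys.argv[1]);m0=bot.camera_model("wrist");He=np.array(m0["hand_eye"])
hsv=cv2.cvtColor(im,cv2.COLOR_RGB2HSV);m=cv2.inRange(hsv,(0,0,90),(180,70,255));m[200:]=0
cs,hh=cv2.findContours(m,cv2.RETR_CCOMP,cv2.CHAIN_APPROX_NONE)
for c,h in zip(cs,hh[0]):
    A=cv2.contourArea(c)
    if A>40:
        e=cv2.minAreaRect(c);o,d=ray(K,He,e[0]);X=o+d*(.0095-o[2])/d[2]
        print("inner" if h[3]>=0 else "outer",cv2.boundingRect(c),A,np.round(e[0],1),np.round(e[1],1),"tool xy at plate top",X.round(4))
E
python3 hole.py c1
```

```text
time_s: 32.4
position: [0.4859, -0.3343, 0.1744]
tcp_rot: [[-0.995, 0.104, 0.001], [0.104, 0.995, 0.0], [-0.001, 0.0, -1.0]]
ft_force: [-0.4, -0.0, -3.3]
opening: 0.0139
grasp_force: 30.0
outer (0, 33, 139, 167) 15809.0 [ 69. 116.] [166. 138.] tool xy at plate top [ 0.0689 -0.1469  0.0095]
outer (213, 16, 217, 184) 24493.5 [321.  107.5] [183. 216.] tool xy at plate top [ 0.0738 -0.0008  0.0095]
inner (311, 43, 21, 21) 319.0 [321.  53.] [19.8 19.8] tool xy at plate top [ 0.1028 -0.0008  0.0095]
```

```bash
python3 - <<'E'
from h import *
Rt=down(-105.24);t=np.array([.5778,.0094,0])-Rt@[.0008,-.0004,0]
t[2]=.174;go(t,Rt);t[2]=.100;go(t,Rt);print(t)
E
```

```text
slide [-0.0564, 0.35, -0.0002] rot [0.04, -0.14, 99.24] rows>= 11.6 t 32.45
slide [-0.0564, 0.3499, 0.0738] rot [0.04, -0.14, 99.24] rows>= 11.6 t 32.45
[0.57797564 0.00852299 0.1       ]
```

```bash
python3 -m creep '{"slide":[[-0.005,0.03,0],[-0.01,0.06,0],[-0.015,0.09,0],[-0.02,0.12,0],[-0.025,0.15,0],[-0.03,0.18,0],[-0.035,0.21,0],[-0.04,0.24,0],[-0.045,0.27,0],[-0.05,0.3,0],[-0.053,0.32,0],[-0.055,0.34,0],[-0.0564,0.35,0],[-0.0564,0.35,0],[-0.0564,0.35,0],[-0.0564,0.35,0],[-0.0564,0.35,0]],"rot":[[0,0,4],[0,0,11],[0,0,18],[0,0,25],[0,0,33],[0,0,41],[0,0,49],[0,0,57],[0,0,65],[0,0,73],[0,0,81],[0,0,88],[0,0,94],[0,0,98],[0,0,99.2],[0,0,99.2],[0,0,99.2]],"claw":[-1,-1,-1,-1,-1,-1,-1,-1,-1,-1,-1,-1,-1,-1,-1,-1,-1]}'
python3 -m creep '{"slide":[[0,0,0.02],[0,0,0.04],[0,0,0.06],[0,0,0.068],[0,0,0.072],[0,0,0.072],[0,0,0.072]],"rot":[[0,0,0],[0,0,0],[0,0,0],[0,0,0],[0,0,0],[0,0,0],[0,0,0]],"claw":[-1,-1,-1,-1,-1,-1,-1]}'
python3 hole.py d1; python3 - <<'E'
from h import *
im,K,T=load("d1")
for q in([.6046,.1079,.074],[.6046,.1079,.044],[.5509,-.0891,.074]):print(proj(K,T,q).round(1))
Rt=down(-105.24);t=np.array([.57798,.00852,.1]);go(t,Rt)
g=cv2.cvtColor(im,cv2.COLOR_RGB2GRAY);print(g[40:66,306:336])
E
```

```text
time_s: 34.15
position: [0.5783, 0.0076, 0.174]
tcp_rot: [[0.261, 0.965, -0.0], [0.965, -0.261, 0.0], [0.0, -0.001, -1.0]]
ft_force: [-0.1, 0.6, -3.4]
opening: 0.0132
grasp_force: 30.0
time_s: 34.85
position: [0.5797, 0.0077, 0.1039]
tcp_rot: [[0.262, 0.965, 0.003], [0.965, -0.262, -0.0], [0.001, 0.003, -1.0]]
ft_force: [0.3, -0.6, -2.8]
opening: 0.014
grasp_force: 30.0
outer (70, 139, 33, 61) 511.5 [ 85.2 169.5] [67.3  9.5] tool xy at plate top [ 0.0376 -0.1416  0.0095]
outer (213, 15, 218, 185) 24681.5 [321.5 107. ] [217. 184.] tool xy at plate top [0.0741 0.001  0.0095]
inner (316, 43, 16, 21) 197.0 [323.5  53. ] [15. 20.] tool xy at plate top [0.1029 0.0021 0.0095]
[316.   57.4]
[316.5  63.4]
[316.5 342.2]
slide [0.0003, -0.0019, 0.004] rot [0.18, -0.04, 0.06] rows>= 0.1 t 34.9
[[215 215 216 216 216 215 214 215 216 216 213 205 203 196 191 189 194 194
  198 204 212 215 216 215 215 217 215 217 216 216]
 [216 216 217 217 216 215 216 214 216 210 199 189 184 179 176 176 177 177
  179 185 195 204 211 215 216 216 216 217 216 216]
 [216 216 216 216 217 217 216 210 203 194 184 171 160 156
[... 2243 characters left out ...]
106  90  79  75  66  62
   55  54  61  66  94 140 182 208 216 217 217 217]
 [216 217 216 217 216 216 210 189 165 140 114  97  86  79  73  65  67  64
   60  61  81  99 130 170 201 215 217 217 218 217]
 [216 217 217 217 217 217 215 205 190 170 147 121  99  85  82  79  75  76
   88 101 125 149 170 198 213 218 217 216 216 217]
 [216 218 217 218 217 218 217 215 210 196 178 158 148 139 130 126 125 133
  142 152 166 189 203 212 216 217 217 217 217 217]
 [217 217 216 218 217 218 216 218 217 212 206 195 184 172 165 163 163 167
  178 190 203 211 216 217 218 218 218 217 218 217]
 [217 217 218 218 217 217 217 218 217 216 216 212 207 203 201 201 202 202
  204 210 217 217 218 219 218 217 217 217 218 217]]
```

Through the plate's hole (centre (321,53)) the pin tip shows at (317,56). That means a shift of about +1.0 mm in tool x and −2.2 mm in tool y, which agrees with the pin measurement.

```bash
python3 -m creep '{"slide":[[0.001,-0.0022,0],[0.001,-0.0022,0.004],[0.001,-0.0022,0.008],[0.001,-0.0022,0.008],[0.001,-0.0022,0.008]],"rot":[[0,0,0],[0.2,0,0],[0.2,0,0],[0.2,0,0],[0.2,0,0]],"claw":[-1,-1,-1,-1,-1]}'
cat >pin.py <<'E'
from h import *
import sys
s=bot.read_state();im,K,T=snap('wrist',sys.argv[1]);He=np.array(bot.camera_model("wrist")["hand_eye"])
g=cv2.cvtColor(im,cv2.COLOR_RGB2GRAY)[25:80,295:350];m=(g<135).astype(np.uint8)
# hole = outer dark region incl. pin: fill
w=(g>150).astype(np.uint8);n,l,st,ce=cv2.connectedComponentsWithStats(w)
o=np.argsort(-st[:,4]);print([(st[i].tolist(),(ce[i]+[295,25]).round(1).tolist()) for i in range(1,n) if st[i,4]>8])
big=max(range(1,n),key=lambda i:st[i,4]);h=(l!=big).astype(np.uint8)
n2,l2,st2,ce2=cv2.connectedComponentsWithStats(h);j=max((i for i in range(1,n2)),key=lambda i:st2[i,4]);hc=ce2[j]+[295,25];print("hole",hc.round(1),st2[j])
def tool(p,z):
    o,d=ray(K,He,p);return o+d*(z-o[2])/d[2]
pl=[ce[i]+[295,25] for i in range(1,n) if i!=big and st[i,4]>8]
for p in pl:print("pin tool",tool(p,s["position"][2]-.074).round(4),"hole tool",tool(hc,.0125).round(4),s["position"].round(4))
E
python3 pin.py e1
```

```text
time_s: 35.4
position: [0.5769, 0.0094, 0.0946]
tcp_rot: [[0.262, 0.965, -0.003], [0.965, -0.262, 0.001], [0.001, -0.003, -1.0]]
ft_force: [0.3, -0.4, -2.5]
opening: 0.0138
grasp_force: 30.0
[([0, 0, 55, 55, 2642], [322.4, 51.6]), ([24, 28, 7, 8, 44], [322.0, 56.5])]
hole [321.3  52.7] [ 17  17  20  22 348]
pin tool [0.1025 0.0013 0.0206] hole tool [0.1034 0.0009 0.0125] [0.5769 0.0094 0.0946]
```

```bash
python3 -m creep '{"slide":[[-0.0009,0.0005,0],[-0.0009,0.0005,0],[-0.0009,0.0005,0.002],[-0.0009,0.0005,0.003],[-0.0009,0.0005,0.003]],"rot":[[0,0,0],[-0.15,0,0],[-0.15,0,0],[-0.15,0,0],[-0.15,0,0]],"claw":[-1,-1,-1,-1,-1]}'; python3 pin.py e2
```

```text
time_s: 35.95
position: [0.5771, 0.0085, 0.0917]
tcp_rot: [[0.262, 0.965, -0.0], [0.965, -0.262, 0.001], [0.001, -0.0, -1.0]]
ft_force: [-0.8, 0.3, -3.7]
opening: 0.0138
grasp_force: 30.0
[([0, 0, 55, 55, 2649], [322.3, 51.7]), ([23, 26, 8, 8, 50], [321.4, 54.5])]
hole [321.4  52.7] [ 17  17  20  22 352]
pin tool [0.1032 0.0009 0.0177] hole tool [0.1034 0.001  0.0125] [0.5771 0.0085 0.0917]
```

Aligned to within 0.2 mm. I'll lower in small steps and watch the force.

```bash
python3 -m creep '{"slide":[[0,0,0.002],[0,0,0.004],[0,0,0.006],[0,0,0.008],[0,0,0.01],[0,0,0.01]],"rot":[[0,0,0],[0,0,0],[0,0,0],[0,0,0],[0,0,0],[0,0,0]],"claw":[-1,-1,-1,-1,-1,-1]}'
```

```text
time_s: 36.6
position: [0.577, 0.0085, 0.0815]
tcp_rot: [[0.262, 0.965, -0.0], [0.965, -0.262, 0.001], [0.001, -0.0, -1.0]]
ft_force: [-0.4, 0.1, -3.6]
opening: 0.0135
grasp_force: 30.0
```

```bash
python3 pin.py e3
```

```text
[([0, 0, 55, 55, 2644], [322.4, 51.7]), ([23, 23, 8, 8, 52], [321.5, 51.5])]
hole [321.3  52.7] [ 17  17  20  22 354]
pin tool [0.1034 0.001  0.0075] hole tool [0.1034 0.0009 0.0125] [0.577  0.0085 0.0815]
```

```bash
python3 -m creep '{"slide":[[0,0,0.002],[0,0,0.004],[0,0,0.006],[0,0,0.008],[0,0,0.01],[0,0,0.01]],"rot":[[0,0,0],[0,0,0],[0,0,0],[0,0,0],[0,0,0],[0,0,0]],"claw":[-1,-1,-1,-1,-1,-1]}'
python3 -m creep '{"slide":[[0,0,0.002],[0,0,0.004],[0,0,0.006],[0,0,0.008],[0,0,0.009],[0,0,0.009]],"rot":[[0,0,0],[0,0,0],[0,0,0],[0,0,0],[0,0,0],[0,0,0]],"claw":[-1,-1,-1,-1,-1,-1]}'
```

```text
time_s: 37.25
position: [0.5771, 0.0085, 0.0715]
tcp_rot: [[0.262, 0.965, -0.0], [0.965, -0.262, 0.001], [0.001, -0.0, -1.0]]
ft_force: [0.2, 0.1, -3.0]
opening: 0.0139
grasp_force: 30.0
time_s: 37.85
position: [0.5772, 0.0085, 0.0627]
tcp_rot: [[0.262, 0.965, 0.0], [0.965, -0.262, 0.001], [0.001, -0.0, -1.0]]
ft_force: [-0.0, -0.2, -3.4]
opening: 0.0137
grasp_force: 30.0
```

Expected rest is at TCP z ≈ 0.0595, about 3 mm more.

```bash
python3 -m creep '{"slide":[[0,0,0.001],[0,0,0.002],[0,0,0.0025],[0,0,0.0025]],"rot":[[0,0,0],[0,0,0],[0,0,0],[0,0,0]],"claw":[-1,-1,-1,-1]}'
python3 -m creep '{"slide":[[0,0,0.0005],[0,0,0.001],[0,0,0.001]],"rot":[[0,0,0],[0,0,0],[0,0,0]],"claw":[-1,-1,-1]}'
```

```text
time_s: 38.25
position: [0.5773, 0.0084, 0.0604]
tcp_rot: [[0.262, 0.965, 0.0], [0.965, -0.262, 0.0], [0.001, 0.0, -1.0]]
ft_force: [0.5, 0.5, -3.5]
opening: 0.0138
grasp_force: 30.0
time_s: 38.55
position: [0.5774, 0.0084, 0.0596]
tcp_rot: [[0.262, 0.965, 0.001], [0.965, -0.262, 0.0], [0.001, 0.0, -1.0]]
ft_force: [0.0, -0.2, -2.4]
opening: 0.0137
grasp_force: 30.0
```

```bash
python3 -m creep '{"slide":[[0,0,0.0005],[0,0,0.001],[0,0,0.001]],"rot":[[0,0,0],[0,0,0],[0,0,0]],"claw":[-1,-1,-1]}'
```

```text
time_s: 38.85
position: [0.5774, 0.0085, 0.0595]
tcp_rot: [[0.262, 0.965, 0.001], [0.965, -0.262, 0.0], [0.001, 0.001, -1.0]]
ft_force: [-2.6, 0.5, 5.2]
opening: 0.0135
grasp_force: 30.0
```

The plate is seated flush: contact came at exactly the expected height, with about 5 N. I'll release, withdraw and verify.

```bash
python3 -m creep '{"slide":[[0,0,0],[0,0,0],[0,0,0],[0,0,0],[0,0,-0.01],[0,0,-0.03],[0,0,-0.06],[0,0,-0.1],[0,0,-0.14],[0,0,-0.14],[0,0,-0.14]],"rot":[[0,0,0],[0,0,0],[0,0,0],[0,0,0],[0,0,0],[0,0,0],[0,0,0],[0,0,0],[0,0,0],[0,0,0],[0,0,0]],"claw":[-0.4,-0.4,-0.4,-0.4,-0.4,-0.4,-0.4,-0.4,-0.4,-0.4,-0.4]}'
python3 - <<'E'
from h import *
def feats(n,K,T,im):
    hsv=cv2.cvtColor(im,cv2.COLOR_RGB2HSV);m=cv2.inRange(hsv,(0,0,140),(180,60,255));
    cs=[c for c in cv2.findContours(m,cv2.RETR_EXTERNAL,cv2.CHAIN_APPROX_NONE)[0] if cv2.contourArea(c)>400]
    P=proj(K,T,[.5778,.0094,.05])
    c=min(cs,key=lambda c:abs(cv2.pointPolygonTest(c,tuple(map(float,P)),True)) if cv2.pointPolygonTest(c,tuple(map(float,P)),False)<0 else -1)
    q=cv2.boxPoints(cv2.minAreaRect(c));return q
Rz=R.from_euler('z',-15.24,degrees=True).as_matrix()
exp=[np.array([.5778,.0094,.05])+Rz@[x,y,0] for x in(-.058,.058) for y in(-.12,.12)]
for n in("top","side","wrist"):
    im,K,T=snap(n,"f_"+n);q=feats(n,K,T,im);print(n,"pred corners",[proj(K,T,e).round(0).tolist() for e in exp],"seen",q.round(0).tolist())
    hsv=cv2.cvtColor(im,cv2.COLOR_RGB2HSV);m=cv2.inRange(hsv,(15,110,100),(32,255,255))
    kn=[np.array([.5775,.0068,0])+Rz@[(-.03,.03)[i//3],(-.054,0,.054)[i%3],.066] for i in range(6)]
    if n=="top":print("brass at knobs",[int(m[int(v)-3:int(v)+4,int(u)-3:int(u)+4].sum()/255) for u,v in(proj(K,T,k) for k in kn)])
print(bot.read_state()["ft_force"].round(1))
E
```

```text
time_s: 39.95
position: [0.5779, 0.0083, 0.2]
tcp_rot: [[0.262, 0.965, 0.003], [0.965, -0.262, -0.0], [0.001, 0.003, -1.0]]
ft_force: [0.3, -0.5, -0.2]
opening: 0.028
grasp_force: 0.0
top pred corners [[375.0, 233.0], [293.0, 210.0], [386.0, 194.0], [305.0, 171.0]] seen [[527.0, 227.0], [630.0, 208.0], [644.0, 281.0], [541.0, 301.0]]
brass at knobs [29, 0, 0, 22, 0, 1]
side pred corners [[368.0, 165.0], [333.0, 221.0], [329.0, 155.0], [288.0, 206.0]] seen [[287.0, 206.0], [331.0, 140.0], [369.0, 166.0], [326.0, 231.0]]
wrist pred corners [[269.0, 286.0], [259.0, 54.0], [373.0, 286.0], [384.0, 54.0]] seen [[261.0, 54.0], [385.0, 54.0], [385.0, 286.0], [261.0, 286.0]]
[-0.2 -0.1 -1. ]
```

```bash
python3 -c "
from rig import bot
print(bot.job_done())"
```

```text
the job is handed in; nothing more can be done
None
```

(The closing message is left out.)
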